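# Refit the restraint bar of a reagent rack

### The job

Put the restraint bar back on the reagent bottle rack: from the bottle side, feed its curved hook through the upright oval eye at the rack's left end, swing the bar round in front of the bottles and lay its free end down in the open saddle at the right end. The eye and the saddle are set by hand, so feel your way: do not force them with the bar, leave the bottles where they are, and let go of the bar once it lies fully home.

Things in the scene. Friction and masses are not known exactly. Their poses are not given: they have to be found in the camera images.
- rack: Fixed reagent rack, white and grey, base 170 x 280 mm, end plates 130 mm high, open front to the robot. Origin: centre of its underside; x from the front to the closed back, y to its left end, z up. Home, the bar lies along y before the bottles, its rod's axis at x -45, z 105 mm, its axes near parallel to the rack's. While swinging with the hook in the eye, keep the rod's axis at z 115 to 118 mm.
- eye_mount (a point): Where the eye bolt is screwed through the left end plate's inner face (rack x -70, y 136, z 113 mm). From here it reaches in -y: an upright oval eye of 8 mm round steel, seen through along x, inside 10 mm wide (y) and 24 mm high (rack z 101 to 125). Its middle is nominally at rack y 107 mm but, set by hand, may be up to 8 mm nearer or farther: see or feel it. A shoulder 18 mm across sits behind it. It does not give.
- saddle_mount (a point): Nominal middle of the saddle's floor where it meets the right end plate's inner face (rack x -45, y -136, z 101 mm). The open-topped saddle reaches from here to y -99 mm, 11.5 mm wide (x) between a low front lip (4 mm thick, top z 108 mm) and a tall rear lip (top z 122 mm), a stop for the swung bar. Clamped by hand in a slot, it may stand up to 7 mm forward or back; it does not give.
- rest (a point): Top of the flat steel rest behind the eye (rack x -45, y 80, z 101 mm; it spans x -53 to -37, y 66 to 136), on which the rod lies beside the hook when home.
- grip (a point): Centre of the black grip tab of the loose restraint bar (0.16 kg): tab 10 mm thick (x), 60 long (y), 20 high, standing on an 8 mm steel rod, undersides level; the rod's axis is 6 mm below this point. Bar's axes: y along the rod to the hook, z up. The rod is straight from y -125 (free end) to +75 mm, then bends to x -25 in a hook (see hook_out). At the start it lies flat on the bench, tab up.
- bar: The same bar; origin on its underside, 10 mm below the grip point, same axes. To enter the eye it is turned about 90 degrees clockwise (from above) from its home direction, free end towards the robot; the tip comes through from the bottle side towards rack -x as the bar is turned back about the hook arc's centre.
- hook_out (a point): Outermost point of the hook, on the rod's axis (bar x -25, y 100 mm, 6 mm below the grip point). The hook is an arc of 25 mm radius about bar x -25, y 75 mm: it starts at x 0, y 75, passes this point and ends after 150 degrees at x -46.7, y 87.5 mm, plus a round tip of 4 mm. Home, this point is in the middle of the eye, 105 mm above the bench, the rod on the eye's lower edge.
- free_end (a point): Centre of the rod's plain free end, on its axis (bar x 0, y -125 mm, 6 mm below the grip point). Lies in the saddle when the bar is home.
- mid_a (a point): Amber reagent bottle with black cap, 52 mm thick, 112 mm high, loose in the rack, its wall about 35 mm behind the seated bar; the point is on its axis 50 mm above its foot.
- mid_b (a point): Amber reagent bottle with white cap, 48 mm thick, 100 mm high; likewise.
- mid_c (a point): White reagent bottle, 52 mm thick, 106 mm high; likewise.
Mind the look-alikes: they are no part of the job. Leave any green or purple look-alike of the part that bears mid_a alone. Leave any turquoise look-alike of the part that bears mid_b alone.

How it is judged:
By the outcome, as a careful person would: the job done as asked, in the order asked, and still so for the second after the job is handed in, with the robot touching nothing.
It also fails if it takes over 64 s, if anything falls off the work surface, if the arm or the gripper's body presses on something with over 40 N, if the wrist force passes 120 N, or if a joint passes its speed limit or range.

### The arm

A 7-joint arm with a two-finger parallel gripper is mounted at the origin on the work surface. World frame = base frame: x ahead of the robot, y to its left, z up, the work surface at z = 0. Lengths are in m, angles in rad, forces in N, time in s.
With the tool pointing down it reaches from about 0.4 to 0.85 m from the base axis. Payload 4.5 kg.
Tool frame: the origin (TCP) lies on the centre line of the jaws, within the pads' length; the fingertips stand r.tcp_to_tips ahead of it and the grasp point (between the pads) lies 11 mm behind it (r.tcp_to_tips is the distance from the TCP to the fingertips, in m); y points along the fingers, x is the direction in which the jaws open and shut, and the axes are right-handed (so a half turn about y gives the same grasp; the last joint's range is limited). The gripper opens to 88 mm and grips with 3 to 60 N. Pads are 18 mm wide; open, the fingers measure 123 mm over their backs; the gripper's body (75 mm by 187 mm) begins 45 mm behind the grasp point.
Start: joints at [1.211, 0.689, -0.195, 1.565, 0.157, 0.902, -0.215], TCP at [0.24, -0.577, 0.247] pointing down, gripper open.
Joint ranges: [-3.01, 3.01], [-0.46, 2.08], [-1.47, 1.51], [0.13, 2.56], [-1, 4.14], [0.04, 2.09], [-2.66, 2.66]. Speed limits (rad/s): [2.57, 2.57, 3.14, 3.14, 3.14, 3.14, 3.14].

### API

Orientations are given as a unit quaternion [x, y, z, w].
In Python, from plant import r gives the robot as it stands. The module is installed in compiled form; this text tells all that it offers.
- The arm moves only by the shell command python3 -m inch 'ROWS' [OPENING] [FORCE]. ROWS is text: rows parted by semicolons, each of 4 numbers parted by spaces: the shift along the tool's x, y, z in mm, then the turn about the tool's y in degrees. In form: x y z spin; .... A call has 1 to 10 rows; each row is the pose to reach, as a shift and turn from the pose commanded when the call began, along the tool's axes at that moment; what a row does not reach only later rows make up. A row lasts 1/10 s, in which the tool goes at most 50 mm and 8.59 degrees, less where a joint would pass 70% of its speed; a pose out of reach is approached as far as the arm can. A call with a gripper value outside its range is refused whole. OPENING is the gripper command: -1 is shut, 1 is fully open, values between are in proportion, set as the call begins (- or left out, the last holds). The fingers move at their own pace and stop on an object; FORCE is the grip in N (left out, the last holds). Time passes only in rows, so rows that repeat a pose let the fingers close. It gives the time, the measured TCP pose, the force and the opening at its end, in the units of the state.
- r.get_state(): the state, without advancing time (a new reading comes with each control period).
- r.snapshot(name): name is "scene" or "top"; returns a dict with "frame" (400x640x3 uint8, red, green, blue), "intrinsics" (3x3 intrinsics, pixels), "dist_coeffs" ([k1, k2, p1, p2, k3] as OpenCV has them; the pictures are not rectified), "R" (3x3) and "t" (3): a world point X has camera coordinates R X + t. Camera axes: x right, y down, z forward; pixel columns grow to the right and rows downward; lengths in m; the calibration is good to about 2 mm. A picture is of the moment at which its call begins. There is no depth.
- r.finish_job(): hands the job in, once; it reports no verdict.
Trained networks look in the newest picture that a camera, given by its name, has taken for a name from the list of things; names that differ only in an ending like _2 or _b are one class to them, and where a whole thing is asked for, a point or a joint stands for the part that bears it (a point fixed in the world has none). Each returns a list of dicts, best first, with "p" (0 to 1); they miss things now and then, are a little off and sometimes report something else, mostly with a low value. They report only what shows in the picture. A call takes as long as a camera call. They do not tell look-alikes from the thing itself.
- r.trace(camera, name): "region" (400x640 bool, what is visible of it) and "centre" ([row, column] in pixels, amid what is visible of it).
- r.tip_of(camera, name): "centre" ([row, column] in pixels: a listed point, or the origin of a listed thing).
The state is a dict: "clock": time; "q": joint angles; "qd": joint speeds; "joint_torque": joint torques, N m; "tool_pos": TCP position; "eef_rot": TCP orientation; "contact_force": force on the tool from outside, world axes, zero at the start; "moment": the same for the moment, N m; "opening": opening from 0.0 (shut) to 1.0 (fully open).
Only numpy, scipy, OpenCV 4.12 (cv2) and the standard library are available. Lean on these libraries where they do the work, as an engineer would, in place of code of your own. Each camera call takes 0.05 s, during which the arm holds its last target.

## Working session

There is one attempt and no reset: what is moved stays moved. The work goes in short steps, Python scripts to look and compute and a shell command to move; the robot and the scene stay as the last step left them, time stands still between calls to the robot, and variables do not carry over. Pictures are saved under pics/ and viewed, and the job is handed in when it is done.

```bash
mkdir -p pics; ls; python3 - <<'E'
from plant import r
import cv2
print(r.get_state(), r.tcp_to_tips)
for n in ("scene","top"):
    s=r.snapshot(n); cv2.imwrite(f"pics/{n}0.png",s["frame"][:,:,::-1])
    print(n,s["intrinsics"],s["dist_coeffs"],s["R"],s["t"])
    for k in ["rack","bar","eye_mount","saddle_mount","rest","grip","hook_out","free_end","mid_a","mid_b","mid_c"]:
        print(k,[(round(d["p"],2),[round(float(c),1) for c in d["centre"]]) for d in r.tip_of(n,k)][:4])
E
```

```text
pics
{'clock': 0.0, 'q': array([ 1.2107932 ,  0.68998249, -0.19452896,  1.56636652,  0.15730064,
        0.90250357, -0.21511593]), 'qd': array([-6.32815923e-04, -2.30672487e-03,  1.00602510e-03,  2.55847722e-04,
       -8.10490118e-04, -3.52718595e-05,  1.62040320e-03]), 'joint_torque': array([ 1.07154698e-03, -5.27554107e+01, -1.26680017e+00, -1.53424788e+01,
       -5.27026446e-02,  6.54646850e-03,  1.68907191e-04]), 'tool_pos': array([ 0.23953275, -0.57659143,  0.24590535]), 'eef_rot': array([-0.58784295,  0.39307117, -0.39192528,  0.58849834]), 'contact_force': array([ 0.36495073, -0.18393197,  0.26925692]), 'moment': array([0.01970399, 0.01957443, 0.03358666]), 'opening': 1.0010401649851208} 0.008
scene [[432.36291715   0.         325.11842958]
 [  0.         432.36291715 203.71441047]
 [  0.           0.           1.        ]] [-0.08038731  0.          0.          0.          0.        ] [[ 0.72828204  0.68522099  0.00880153]
 [ 0.48804544 -0.50961372 -0.70859404]
 [-0.48105813  0.52035186 -0.7055615 ]] [-0.407868   -0.20854814  1.31415355]
rack [(0.66, [213.0, 371.4]), (0.5, 
[... 891 characters left out ...]
346393]
 [ 0.18350395 -0.00112363 -0.98301833]] [-0.02354251  0.55679189  1.33808783]
rack [(0.7, [205.5, 282.1])]
bar [(0.53, [253.2, 442.5])]
eye_mount [(0.66, [297.3, 461.3]), (0.65, [222.7, 227.7]), (0.55, [206.8, 326.2])]
saddle_mount [(0.63, [207.6, 326.3])]
rest [(0.67, [209.7, 245.5])]
grip [(0.6, [256.4, 439.2])]
hook_out [(0.75, [224.8, 418.7])]
free_end [(0.84, [297.3, 456.9])]
mid_a [(0.84, [135.9, 268.9]), (0.83, [142.9, 219.0]), (0.65, [186.7, 301.9]), (0.62, [191.0, 278.9])]
mid_b [(0.84, [135.9, 268.9]), (0.83, [142.9, 219.0]), (0.65, [186.7, 301.9]), (0.62, [191.0, 278.9])]
mid_c [(0.84, [135.9, 268.9]), (0.83, [142.9, 219.0]), (0.65, [186.7, 301.9]), (0.62, [191.0, 278.9])]
```

View pics/scene0.png

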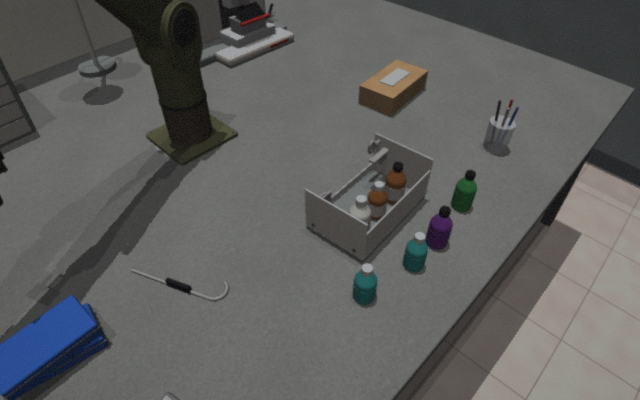

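View pics/top0.png

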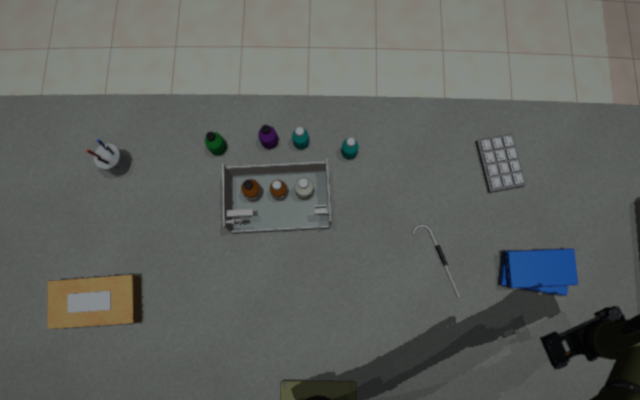

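```bash
python3 - <<'E'
import cv2
a=cv2.imread("pics/top0.png")[140:300,180:360]; cv2.imwrite("pics/top0c.png",cv2.resize(a,None,fx=3.7,fy=3.7,interpolation=cv2.INTER_CUBIC))
a=cv2.imread("pics/scene0.png")[100:250,290:480]; cv2.imwrite("pics/scene0c.png",cv2.resize(a,None,fx=4,fy=4,interpolation=cv2.INTER_CUBIC))
E
```

```text
(no output)
```

View pics/top0c.png

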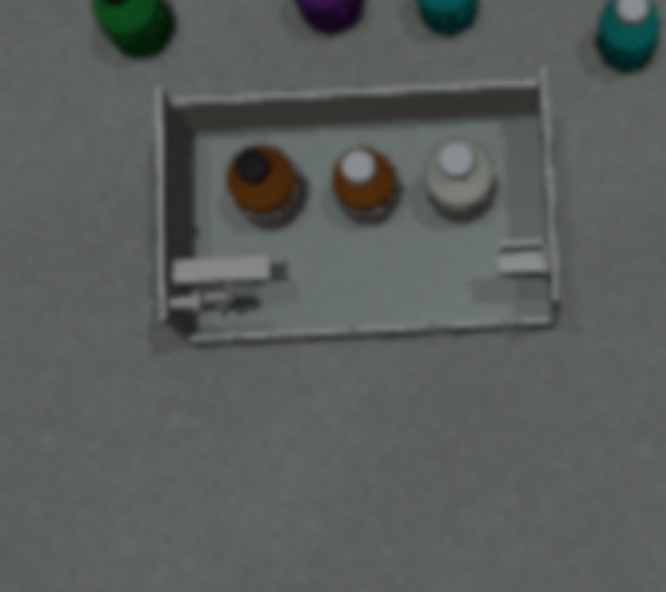

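View pics/scene0c.png

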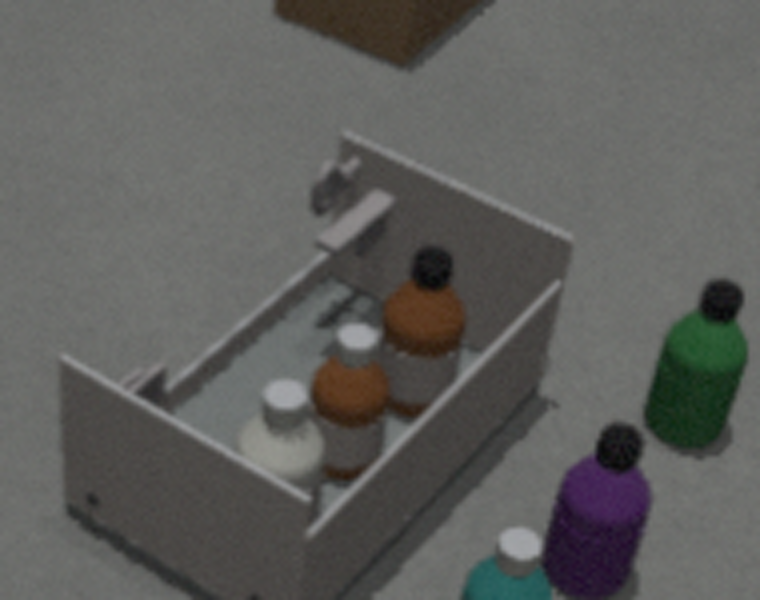

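```bash
cat > h.py <<'E'
import numpy as np, cv2, json
from plant import r
def cam(n):
    s=r.snapshot(n); return s
def ray(s,u,v):
    p=cv2.undistortPoints(np.array([[[u,v]]],float),s["intrinsics"],np.array(s["dist_coeffs"]))[0,0]
    d=s["R"].T@np.array([p[0],p[1],1.]); c=-s["R"].T@s["t"]; return c,d/np.linalg.norm(d)
def atz(s,u,v,z):
    c,d=ray(s,u,v); return c+d*(z-c[2])/d[2]
def proj(s,P):
    P=np.atleast_2d(P).astype(float)
    return cv2.projectPoints(P,cv2.Rodrigues(s["R"])[0],s["t"],s["intrinsics"],np.array(s["dist_coeffs"]))[0][:,0]
def rackp(pose,P):
    x,y,a=pose; P=np.atleast_2d(P)/1000.
    R=np.array([[np.cos(a),-np.sin(a),0],[np.sin(a),np.cos(a),0],[0,0,1]]); return P@R.T+[x,y,0]
E
python3 - <<'E'
from h import *
T=cam("top");S=cam("scene")
f=3.7
for nm,(a,b),z in [("LB",(160,90),.13),("LF",(163,320),.13),("RB",(545,70),.13),("RF",(556,300),.13),("baseFL",(190,340),0.0),("baseFR",(555,322),0)]:
    print("top",nm,atz(T,180+a/f-.0,140+b/f,z).round(4))
for nm,(a,b),z in [("LF",(345,135),.13),("LB",(572,237),.13),("RF",(65,358),.13),("RB",(308,500),.13)]:
    print("sc",nm,atz(S,290+a/4,100+b/4,z).round(4))
print("grip",atz(T,439.2,256.4,.010),"free",atz(T,456.9,297.3,.004),"hook",atz(T,418.7,224.8,.004))
print("sc grip",atz(S,180.1,284,.010),"free",atz(S,131.8,271.6,.004),"hook",atz(S,227.5,296.1,.004))
print(atz(T,245.5,209.7,.101),atz(S,373.2,157,.101))
E
```

```text
top LB [0.6684 0.2594 0.13  ]
top LF [0.502  0.2483 0.13  ]
top RB [ 0.6873 -0.0159  0.13  ]
top RF [ 0.5206 -0.0261  0.13  ]
top baseFL [0.507  0.2531 0.    ]
top baseFR [ 0.5256 -0.0268  0.    ]
sc LF [0.506  0.2475 0.13  ]
sc LB [0.6695 0.2616 0.13  ]
sc RF [ 0.5251 -0.0254  0.13  ]
sc RB [ 0.6899 -0.0147  0.13  ]
grip [ 0.4452744  -0.33424155  0.01      ] free [ 0.33212938 -0.38309834  0.004     ] hook [ 0.53522286 -0.27891609  0.004     ]
sc grip [ 0.44638463 -0.33437164  0.01      ] free [ 0.335411   -0.39079982  0.004     ] hook [ 0.5404264  -0.27999113  0.004     ]
[0.55256734 0.1992633  0.101     ] [0.53921221 0.19747502 0.101     ]
```

```bash
python3 - <<'E'
from h import *
from scipy.spatial.transform import Rotation as Ro
T=cam("top");S=cam("scene")
print(Ro.from_quat(r.get_state()["eef_rot"]).as_matrix().round(3))
for n,s in (("top",T),("scene",S)):
    for k in ("bar","grip"):
        for d in r.trace(n,k)[:2]:
            print(n,k,d["p"],d["region"].sum(),[round(float(c),1) for c in d["centre"]])
def crop(s,u0,v0,w,h,f,name,pose):
    im=cv2.resize(s["frame"][v0:v0+h,u0:u0+w][:,:,::-1],None,fx=f,fy=f,interpolation=cv2.INTER_CUBIC)
    im=cv2.convertScaleAbs(im,alpha=1.6,beta=10); raw=im.copy()
    def dr(P,c):
        q=(proj(s,rackp(pose,P))-[u0-.5,v0-.5])*f
        cv2.polylines(im,[q.round().astype(int)],False,c,1)
    t=np.linspace(0,2*np.pi,60)
    for dd,c in ((-8,(0,0,255)),(0,(0,255,0)),(8,(255,0,0))):
        # inner stadium 10 wide 24 high ; outer
        for rr in (5,13):
            yy=107+dd+rr*np.cos(t); zz=113+rr*np.sin(t)+7*np.sign(np.sin(t)); dr(np.c_[-70+0*t,yy,zz],c)
    dr([[-85,140,130],[85,140,130],[85,-140,130],[-85,-140,130]],(0,255,255))
    dr([[-85,140,0],[-85,-140,0]],(0,255,255))
    dr([[-53,136,101],[-53,66,101],[-37,66,101],[-37,136,101]],(255,255,0))
    for x,z in ((-50.75,108),(-54.75,108),(-39.25,122)): dr([[x,-136,z],[x,-99,z]],(255,0,255))
    cv2.imwrite(name,np.vstack([raw,im]) if w>1.2*h else np.hstack([raw,im]))
crop(T,215,195,60,45,6.5,"pics/eyeT.png",(.5946,.1165,.067))
crop(S,355,130,50,50,8,"pics/eyeS.png",(.5976,.1175,.067))
crop(T,300,190,40,40,10,"pics/sadT.png",(.5946,.1165,.067))
crop(S,300,180,50,40,7,"pics/sadS.png",(.5976,.1175,.067))
E
```

```text
[[ 0.384  0.     0.923]
 [-0.923 -0.     0.384]
 [ 0.    -1.     0.   ]]
top bar 0.73 271 [250.7, 440.5]
top grip 0.65 345 [259.4, 439.7]
scene bar 0.7 540 [285.7, 183.1]
scene bar 0.24 7112 [195.4, 366.4]
scene grip 0.79 514 [284.5, 182.6]
```

View pics/eyeT.png

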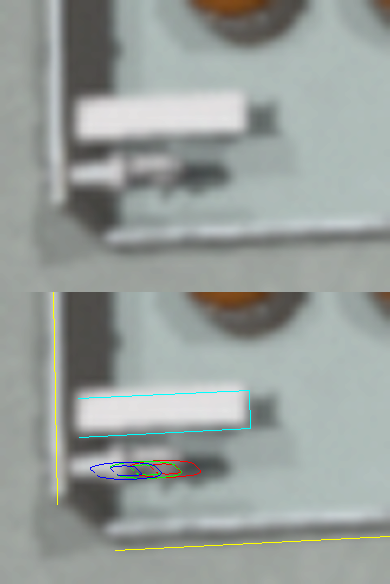

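View pics/eyeS.png

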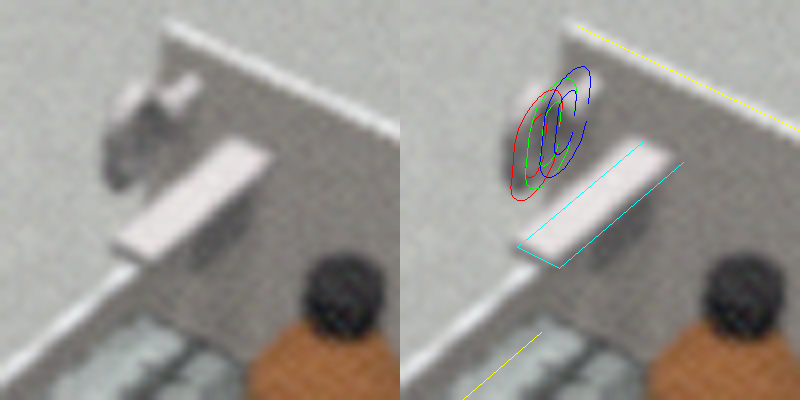

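View pics/sadT.png

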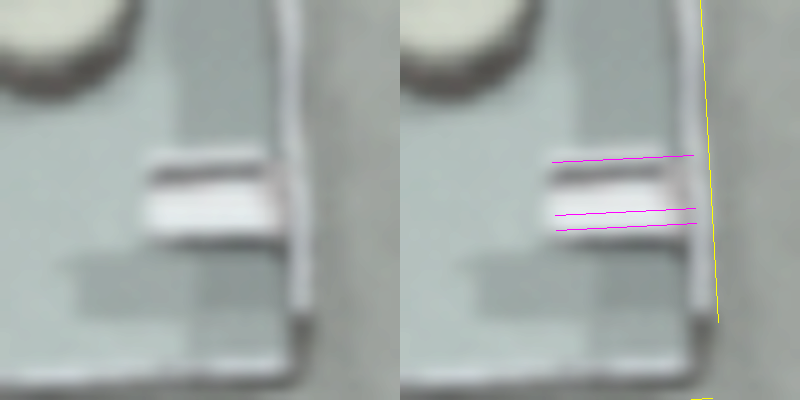

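View pics/sadS.png

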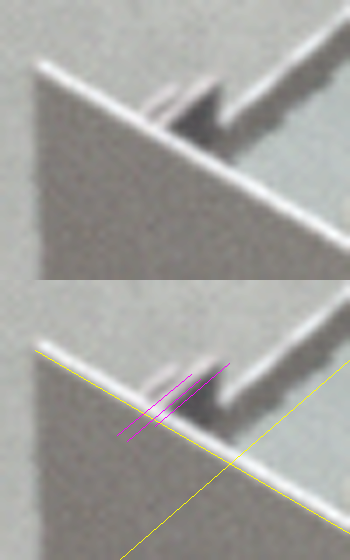

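```bash
python3 - <<'E'
from h import *
D={}
for n in ("top","scene"):
    fr=[]
    for i in range(8):
        s=cam(n); fr.append(s["frame"].astype(float))
    s["frame"]=np.mean(fr,0)
    np.save(f"avg_{n}.npy",s,allow_pickle=True)
    D[n]=s
pose=(.596,.1175,.067)
t=np.linspace(0,2*np.pi,80)
for n,(u0,v0,w,h,f) in {"top":(218,208,40,20,6),"scene":(360,132,32,36,8)}.items():
    s=D[n]; base=cv2.resize(s["frame"][v0:v0+h,u0:u0+w][:,:,::-1],None,fx=f,fy=f,interpolation=cv2.INTER_CUBIC)
    base=np.clip(base*1.7,0,255).astype(np.uint8); out=[base]
    for dd in (-8,-4,0,4,8):
        im=base.copy()
        for rr in (5,13):
            P=np.c_[-70+0*t,107+dd+rr*np.cos(t),113+rr*np.sin(t)+7*np.sign(np.sin(t))]
            q=((proj(s,rackp(pose,P))-[u0-.5,v0-.5])*f).round().astype(int); cv2.polylines(im,[q],True,(0,255,0),1)
        q=((proj(s,rackp(pose,[[-53,136,101],[-53,66,101],[-37,66,101],[-37,136,101]]))-[u0-.5,v0-.5])*f).round().astype(int); cv2.polylines(im,[q],True,(255,255,0),1)
        out.append(im)
    cv2.imwrite(f"pics/e3{n}.png",np.vstack([np.hstack(out[:3]),np.hstack(out[3:])]))
print(r.get_state()["clock"])
E
```

```text
2.4
```

View pics/e3top.png

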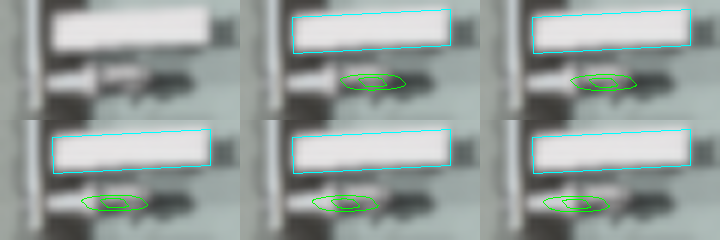

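View pics/e3scene.png

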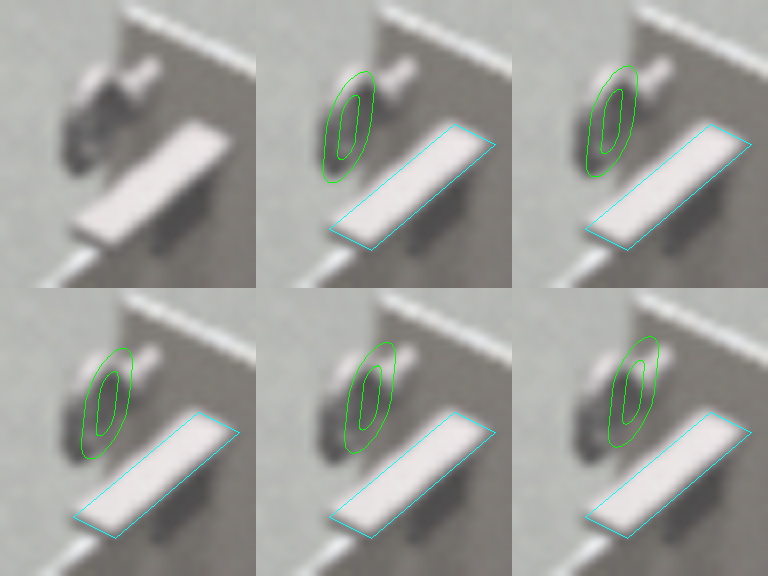

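```bash
python3 - <<'E'
from h import *
T=np.load("avg_top.npy",allow_pickle=True).item();S=np.load("avg_scene.npy",allow_pickle=True).item()
pose=(.596,.1175,.067)
for n,s,(u0,v0,w,h,f) in (("top",T,(308,196,28,22,9)),("scene",S,(312,186,28,22,9))):
    base=cv2.resize(s["frame"][v0:v0+h,u0:u0+w][:,:,::-1],None,fx=f,fy=f,interpolation=cv2.INTER_CUBIC)
    base=np.clip(base*1.6,0,255).astype(np.uint8); out=[base]
    for dd in (-7,-4.5,-2,0.5,3):
        im=base.copy()
        for Q,c in (([[-54.75,-136,108],[-54.75,-99,108],[-50.75,-99,108],[-50.75,-136,108]],(0,0,255)),([[-39.25,-136,122],[-39.25,-99,122],[-35.25,-99,122],[-35.25,-136,122]],(0,200,0)),([[-39.25,-136,101],[-39.25,-99,101]],(255,0,0)),([[-85,-140,130],[85,-140,130]],(0,255,255))):
            Q=np.array(Q,float); 
            if c!=(0,255,255): Q[:,0]+=dd
            q=((proj(s,rackp(pose,Q))-[u0-.5,v0-.5])*f).round().astype(int); cv2.polylines(im,[q],False,c,1)
        out.append(im)
    cv2.imwrite(f"pics/s3{n}.png",np.vstack([np.hstack(out[:3]),np.hstack(out[3:])]))
E
```

```text
(no output)
```

View pics/s3top.png

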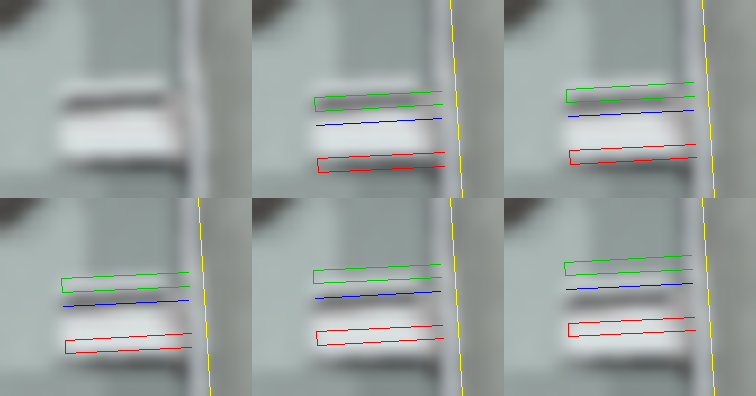

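View pics/s3scene.png

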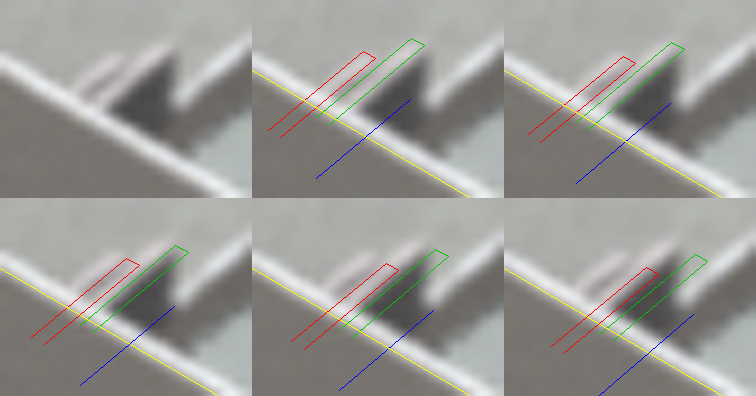

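```bash
cat >> h.py <<'E'
def barp(b,P):
    # b: x,y of bar origin, th=world angle of bar y, z0 underside
    x,y,th,z0=b; P=np.atleast_2d(P)/1000.
    ey=np.array([np.cos(th),np.sin(th)]); ex=np.array([np.sin(th),-np.cos(th)])
    return np.c_[np.outer(P[:,0],ex)+np.outer(P[:,1],ey)+[x,y],P[:,2]+z0]
_a=np.radians(np.linspace(0,150,30))
ROD=np.vstack([[[0,-125,4]],[[0,75,4]],np.c_[-25+25*np.cos(_a),75+25*np.sin(_a),0*_a+4]])
TABT=np.array([[-5,-30,20],[5,-30,20],[5,30,20],[-5,30,20],[-5,-30,20]],float)
def over(s,u0,v0,w,h,f,polys,name,g=1.6):
    base=cv2.resize(np.asarray(s["frame"],float)[v0:v0+h,u0:u0+w][:,:,::-1],None,fx=f,fy=f,interpolation=cv2.INTER_CUBIC)
    base=np.clip(base*g,0,255).astype(np.uint8); im=base.copy()
    for P,c in polys:
        q=((proj(s,P)-[u0-.5,v0-.5])*f).round().astype(int); cv2.polylines(im,[q],False,c,1)
    cv2.imwrite(name,np.hstack([base,im]))
E
python3 - <<'E'
from h import *
from scipy.optimize import least_squares
T=np.load("avg_top.npy",allow_pickle=True).item();S=np.load("avg_scene.npy",allow_pickle=True).item()
P=[[0,0,10],[-25,100,4],[0,-125,4]]
oT=np.array([[439.2,256.4],[418.7,224.8],[456.9,297.3]]);oS=np.array([[180.1,284],[227.5,296.1],[131.8,271.6]])
f=lambda v:np.r_[(proj(T,barp((*v,0),P))-oT).ravel(),(proj(S,barp((*v,0),P))-oS).ravel()]
for ff in (f,):
    o=least_squares(ff,[.445,-.334,.42],loss="soft_l1"); print(o.x,o.fun.round(1))
b=(*o.x,0)
pl=[(barp(b,ROD),(0,255,0)),(barp(b,TABT),(0,0,255))]
over(T,405,215,65,90,6,pl,"pics/bT.png");over(S,120,255,120,55,3.3,pl,"pics/bS.png")
E
```

```text
[ 0.45005784 -0.33773361  0.37889051] [ 1.2 -1.7 -0.5  0.5  0.3 -0.6 -0.4  1.9 -1.  -2.6  2.4 -2.1]
```

View pics/bT.png

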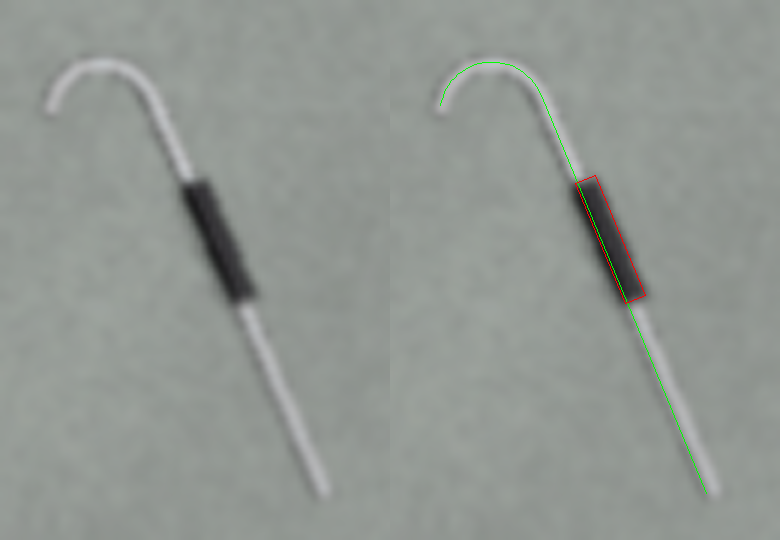

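View pics/bS.png

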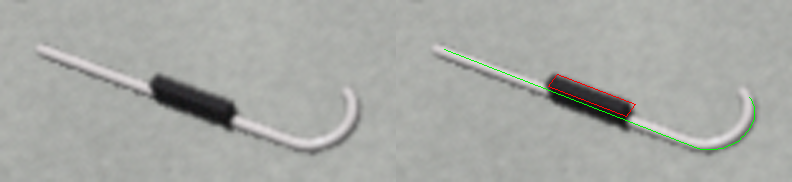

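```bash
python3 - <<'E'
from h import *
from scipy.optimize import least_squares
T=np.load("avg_top.npy",allow_pickle=True).item();S=np.load("avg_scene.npy",allow_pickle=True).item()
# bright ridge extraction: pixels brighter than local median
def ridge(s,u0,v0,w,h):
    g=s["frame"].mean(2)[v0:v0+h,u0:u0+w]; bg=cv2.medianBlur(g.astype(np.uint8),25).astype(float)
    d=g-bg; m=d>12; n,l,st,_=cv2.connectedComponentsWithStats(m.astype(np.uint8),connectivity=8)
    keep=np.isin(l,[i for i in range(1,n) if st[i,4]>25]); v,u=np.nonzero(keep); print(len(u))
    return np.c_[u+u0,v+v0].astype(float),d[v,u]
oT,wT=ridge(T,408,215,60,90);oS,wS=ridge(S,120,255,115,55)
dens=lambda: np.vstack([np.c_[0*np.arange(-129,75,1.),np.arange(-129,75,1.),0*np.arange(-129,75,1.)+4],np.c_[-25+25*np.cos(A),75+25*np.sin(A),0*A+4]])
A=np.radians(np.linspace(0,156,70)); M=dens(); M=M[(abs(M[:,1])>31)]
from scipy.spatial import cKDTree
E_=np.array([[0,-129,4],[-48.7,84,4]])
def res(v,cams=(0,1)):
    o=[]
    for i in cams:
        s,ob,w=((T,oT,wT),(S,oS,wS))[i]
        q=proj(s,barp((*v,0),M)); d,_=cKDTree(q).query(ob); o.append(d*np.sqrt(w/w.mean()))
        d2,_=cKDTree(ob).query(q); o.append(d2)
    return np.concatenate(o)
for c in ((0,),(1,),(0,1)):
    o=least_squares(res,[.446,-.334,.41],args=(c,),diff_step=1e-3,loss="soft_l1"); print(c,o.x.round(4),np.sqrt((o.fun**2).mean()))
b=(*o.x,0)
pl=[(barp(b,ROD),(0,255,0)),(barp(b,TABT),(0,0,255))]
over(T,405,215,65,90,6,pl,"pics/bT2.png");over(S,120,255,120,55,3.3,pl,"pics/bS2.png")
E
```

```text
116
166
(0,) [ 0.4503 -0.3403  0.3989] 0.4609791068476648
(1,) [ 0.4443 -0.3387  0.3962] 0.5107867464027599
(0, 1) [ 0.4469 -0.3391  0.3978] 0.7975346898883913
```

View pics/bT2.png

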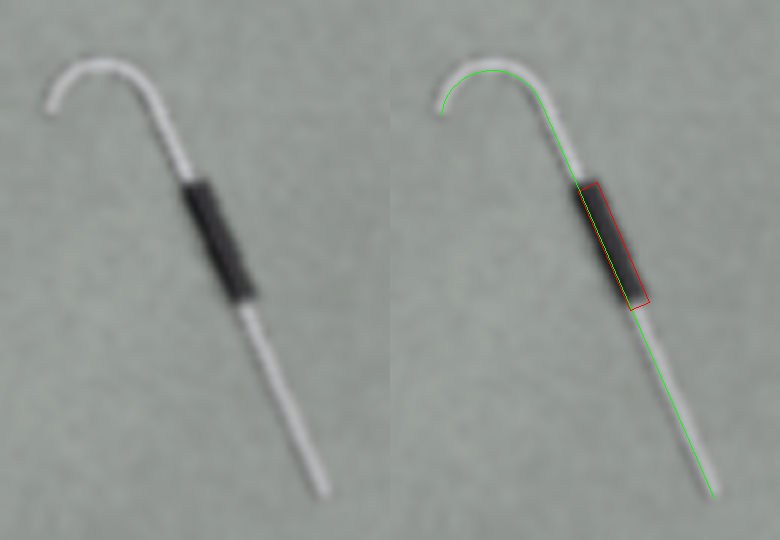

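View pics/bS2.png

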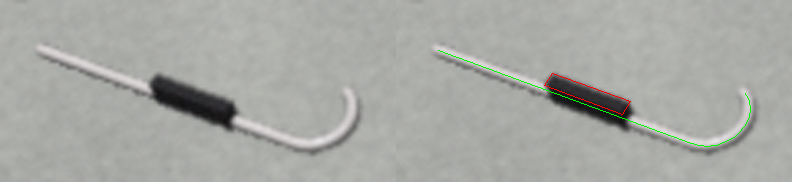

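```bash
python3 -m inch '-28 30 57 0; -56 60 113 0; -84 90 170 0; -112 120 226 0; -140 150 283 0; -140 180 283 0; -140 180 283 0; -140 180 283 0' -0.2 20; python3 - <<'E'
from h import *
s=r.get_state();print(s["q"].round(3),s["contact_force"].round(2))
for n in ("top","scene"):
    c=cam(n);cv2.imwrite(f"pics/{n}1.png",c["frame"][:,:,::-1])
E
```

```text
clock: 3.2
tool_pos: [0.4503, -0.3335, 0.0641]
eef_rot: [-0.588, 0.392, -0.389, 0.591]
contact_force: [-0.7, 0.5, 0.4]
opening: 0.398
[ 0.604  0.883 -0.08   1.888  0.156  0.38  -0.762] [-0.7   0.52  0.42]
```

View pics/scene1.png

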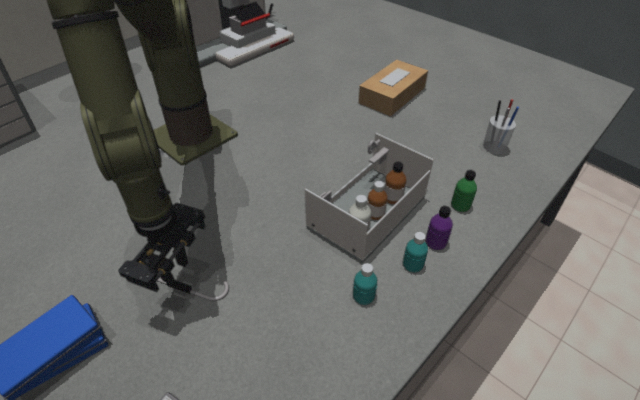

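```bash
python3 -m inch '4 0 -5 0; 4 30 -5 0; 4 52 -5 0; 4 52 -5 0; 4 52 -5 0' ; python3 - <<'E'
from h import *
for n in ("top","scene"):
    c=cam(n);f=c["frame"][190:310,390:490] if n=="top" else c["frame"][190:320,90:250]
    cv2.imwrite(f"pics/{n}2.png",cv2.resize(f[:,:,::-1],None,fx=4,fy=4,interpolation=cv2.INTER_CUBIC))
print(r.get_state()["tool_pos"])
E
```

```text
clock: 3.8
tool_pos: [0.4433, -0.3475, 0.0159]
eef_rot: [0.588, -0.393, 0.394, -0.587]
contact_force: [0.4, 0.1, -0.9]
opening: 0.398
[ 0.44442637 -0.34681502  0.01641469]
```

View pics/scene2.png

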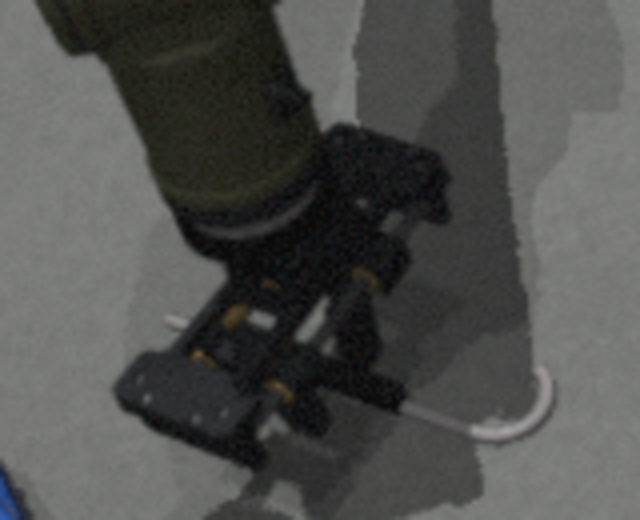

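View pics/top2.png

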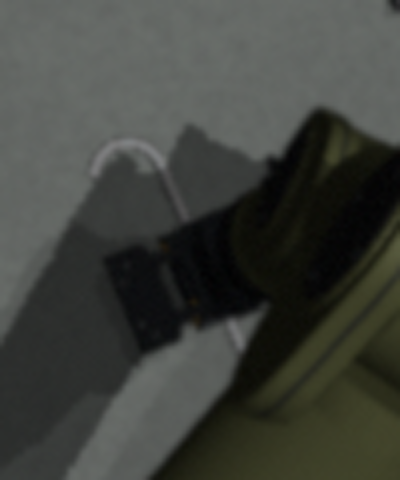

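```bash
python3 -m inch '-5 0 5 0; -5 5 5 0; -5 5 5 0; -5 5 5 0'; python3 - <<'E'
from plant import r
print(r.get_state()["tool_pos"],r.get_state()["contact_force"])
E
```

```text
clock: 4.3
tool_pos: [0.4471, -0.3382, 0.0097]
eef_rot: [0.588, -0.392, 0.392, -0.588]
contact_force: [0.9, -0.3, 0.4]
opening: 0.399
[ 0.44707319 -0.3382152   0.00969633] [ 0.87664404 -0.27224682  0.43284428]
```

```bash
python3 -m inch '0 0 0 0; 0 0 0 0; 0 0 0 0; 0 0 0 0; 0 0 0 0; 0 0 0 0' -1 30; python3 -m inch '0 -20 0 0; 0 -60 0 0; 0 -110 0 0; 0 -160 0 0; 0 -160 0 0'; python3 - <<'E'
from h import *
for n in ("top","scene"):
    c=cam(n);f=c["frame"][150:330,370:520] if n=="top" else c["frame"][160:320,90:270]
    cv2.imwrite(f"pics/{n}3.png",cv2.resize(f[:,:,::-1],None,fx=3.5,fy=3.5,interpolation=cv2.INTER_CUBIC))
print(r.get_state()["q"].round(2),r.get_state()["contact_force"])
E
```

```text
clock: 4.9
tool_pos: [0.447, -0.3385, 0.0097]
eef_rot: [0.588, -0.393, 0.393, -0.588]
contact_force: [-0.2, -0.2, 0.2]
opening: 0.107
clock: 5.4
tool_pos: [0.4503, -0.3407, 0.1757]
eef_rot: [-0.588, 0.388, -0.397, 0.588]
contact_force: [1.1, -0.8, -0.5]
opening: 0.115
[ 0.63  0.71 -0.11  1.84  0.13  0.6  -0.74] [-0.04335513  0.01812832 -2.21110284]
```

View pics/scene3.png

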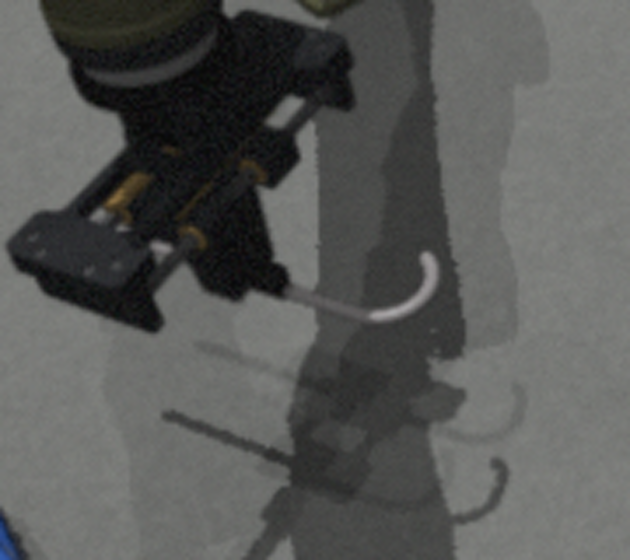

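```bash
python3 -m inch '-20 0 9 2; -60 0 26 6; -106 0 46 12; -152 0 66 19; -198 0 86 19; -244 0 106 19; -290 0 126 19; -336 0 146 19; -382 0 165 19; -420 0 181 19'; python3 -m inch '-20 0 9 0; -34 0 15 0; -34 0 15 0; -34 0 15 0; -34 0 15 0';  python3 - <<'E'
from h import *
from scipy.spatial.transform import Rotation as Ro
s=r.get_state(); M=Ro.from_quat(s["eef_rot"]).as_matrix()
print(s["tool_pos"],np.degrees(np.arctan2(M[1,2],M[0,2])),s["q"].round(2))
E
```

```text
clock: 6.5
tool_pos: [0.4511, 0.1215, 0.1678]
eef_rot: [0.517, -0.484, 0.483, -0.514]
contact_force: [0.8, 0.2, -1.7]
opening: 0.112
clock: 7.0
tool_pos: [0.4654, 0.1514, 0.1694]
eef_rot: [0.515, -0.485, 0.485, -0.514]
contact_force: [-0.1, -0.1, -1.9]
opening: 0.109
[0.46536268 0.15138494 0.16935278] 3.3796237662820174 [-0.49  0.65  0.13  2.05 -0.18  0.45 -1.74]
```

```bash
cat >> h.py <<'E'
from scipy.spatial.transform import Rotation as Ro
def state(n=6):
    # average noisy? single reading
    s=r.get_state(); M=Ro.from_quat(s["eef_rot"]).as_matrix()
    return s,s["tool_pos"],np.arctan2(M[1,2],M[0,2])
def shape(rr=4):
    "rod outline centreline"
    return ROD
def view(tag,pose=(.596,.1175,.067),d=-7,sd=-3,off=(0,0),dth=0,b=None):
    s,p,h=state()
    if b is None: b=(p[0]+off[0],p[1]+off[1],h+dth,p[2]-.0097)
    t=np.linspace(0,2*np.pi,60); out=[]
    eyes=[rackp(pose,np.c_[-70+0*t,107+d+rr*np.cos(t),113+rr*np.sin(t)+7*np.sign(np.sin(t))]) for rr in (5,13)]
    for n,(u0,v0,w,hh,f) in {"top":(215,150,130,135,5.5),"scene":(285,110,140,120,5.5)}.items():
        c=cam(n); base=cv2.resize(c["frame"][v0:v0+hh,u0:u0+w][:,:,::-1],None,fx=f,fy=f,interpolation=cv2.INTER_CUBIC)
        base=np.clip(base*1.5,0,255.).astype(np.uint8); cv2.imwrite(f"pics/{tag}_{n}_raw.png",base); im=base
        for P,col in [(barp(b,ROD),(0,255,0)),(barp(b,TABT),(0,0,255))]+[(e,(255,0,255)) for e in eyes]+[(rackp(pose,[[-53,136,101],[-53,66,101],[-37,66,101],[-37,136,101]]),(255,255,0)),(rackp(pose,[[-39.25+sd,-136,122],[-39.25+sd,-99,122]]),(255,0,255)),(rackp(pose,[[-50.75+sd,-136,108],[-50.75+sd,-99,108]]),(255,0,255))]:
            q=((proj(c,P)-[u0-.5,v0-.5])*f).round().astype(int); cv2.polylines(im,[q],False,col,1)
        cv2.imwrite(f"pics/{tag}_{n}.png",im)
    print("clock",s["clock"],"tcp",p.round(4),"head",np.degrees(h).round(2),"F",s["contact_force"].round(1))
E
python3 -c "
from h import *
view('v1')"
```

```text
clock 7.0 tcp [0.4654 0.1514 0.1694] head 3.38 F [-0.1 -0.1 -1.9]
```

View pics/v1_top.png

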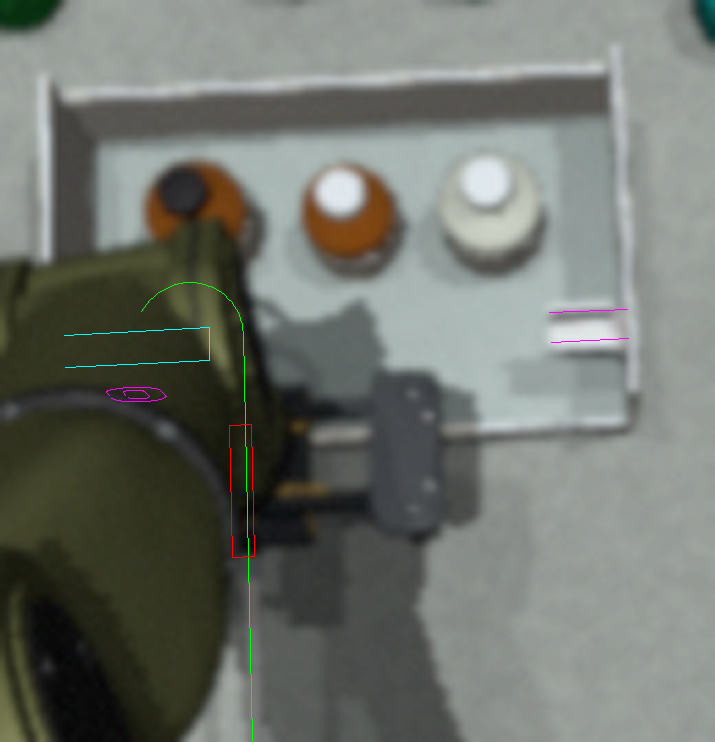

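View pics/v1_scene.png

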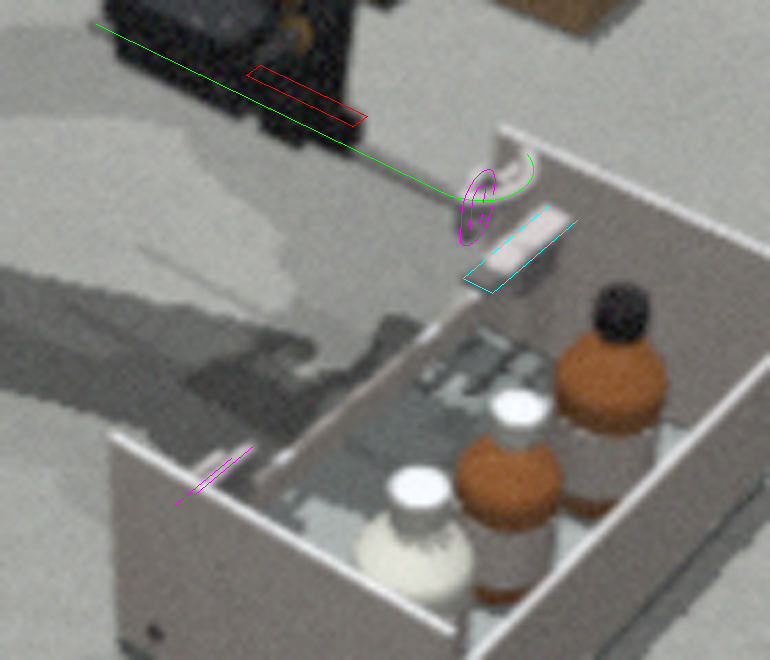

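```bash
python3 -m inch '-9 0 -7 3; -17 0 -14 7; -17 0 -14 7; -17 0 -14 7; -17 0 -14 7';  python3 -c "
from h import *
view('v2')"
```

```text
clock: 7.6
tool_pos: [0.4515, 0.169, 0.1698]
eef_rot: [0.485, -0.515, 0.515, -0.485]
contact_force: [-0.3, -0.3, -1.2]
opening: 0.112
clock 7.6 tcp [0.4515 0.169  0.1698] head -3.45 F [-0.3 -0.3 -1.2]
```

View pics/v2_scene.png

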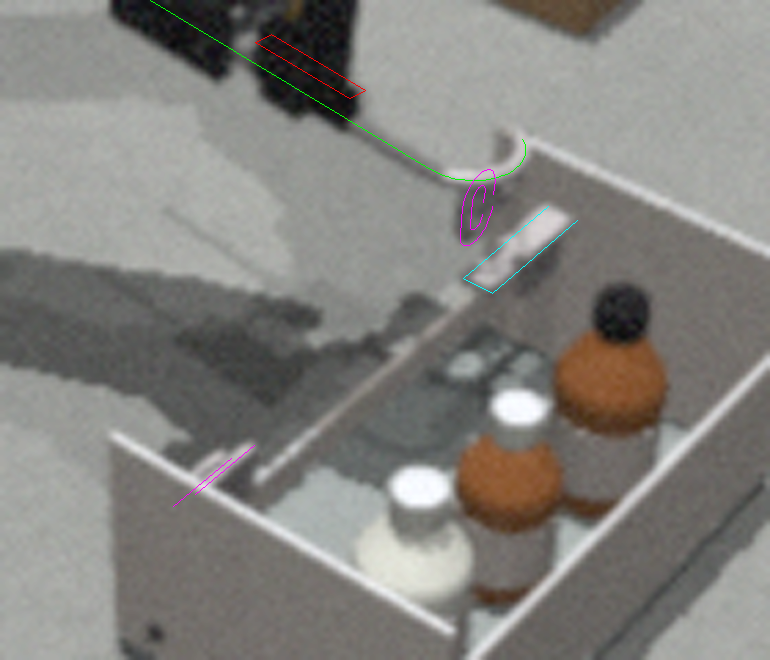

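View pics/v2_scene_raw.png

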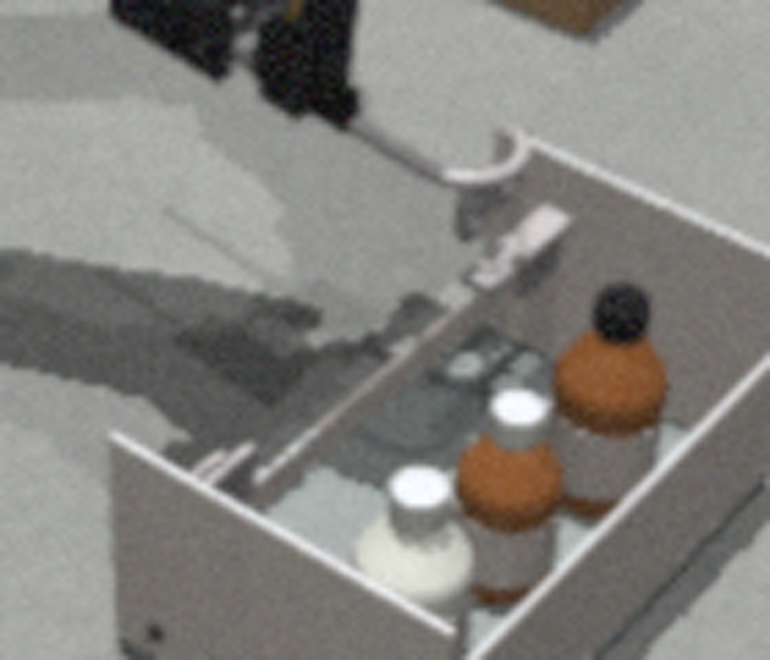

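```bash
cat >> h.py <<'E'
from scipy.optimize import least_squares
from scipy.spatial import cKDTree
def fitbar(s,pts,tip,b0,z0,tilt=False):
    """pts: px along centreline, tip: px of very end or None"""
    A=np.radians(np.linspace(0,159,120)); Y=np.arange(30,75,.5)
    M=np.vstack([np.c_[0*Y,Y,0*Y+4],np.c_[-25+25*np.cos(A),75+25*np.sin(A),0*A+4]])
    def f(v):
        q=proj(s,barp((v[0],v[1],v[2],z0),M)); d,_=cKDTree(q).query(pts)
        o=list(d)
        if tip is not None: o+=list(q[-1]-tip)
        return np.array(o)
    o=least_squares(f,b0,diff_step=1e-4); return o.x,o.fun
E
python3 - <<'E'
from h import *
S=np.load("avg_scene.npy",allow_pickle=True).item()
pts=np.array([(375,138),(400,155),(425,171),(445,180),(470,181),(495,175),(512,160),(519,148)])/5.5+[284.5,109.5]
tip=np.array((515,131))/5.5+[284.5,109.5]
s,p,h=state()
x,f=fitbar(S,pts,tip,[p[0],p[1],h],p[2]-.0097); print(p,np.degrees(h),"fit",x[:2].round(4),np.degrees(x[2]).round(2),f.round(2))
E
```

```text
[0.45134222 0.16923209 0.16977782] -3.4642944792357913 fit [0.4491 0.1675] -3.67 [ 0.21  0.08  0.21  0.49  0.23  0.08  0.53  0.07 -0.47  0.45]
```

```bash
python3 -m inch '0 10 0 0; 0 20 0 0; 0 30 0 0; 0 40 0 0; 0 48 0 0; 0 48 0 0; 0 48 0 0';  python3 -c "
from h import *
view('v3')"
```

```text
clock: 8.4
tool_pos: [0.4508, 0.1698, 0.1215]
eef_rot: [-0.485, 0.515, -0.515, 0.485]
contact_force: [-0.8, -0.2, -0.7]
opening: 0.112
clock 8.4 tcp [0.4508 0.1698 0.1215] head -3.44 F [-0.8 -0.2 -0.7]
```

View pics/v3_scene_raw.png

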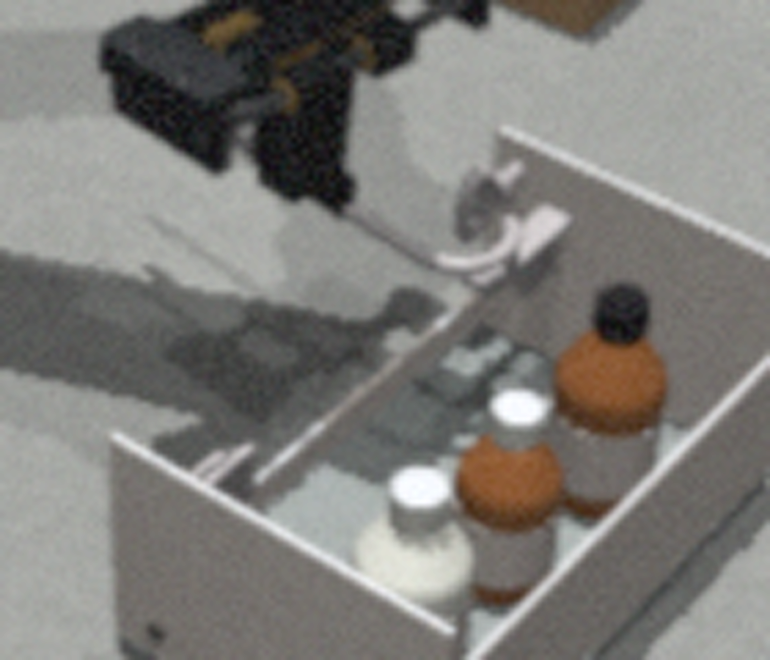

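View pics/v3_scene.png

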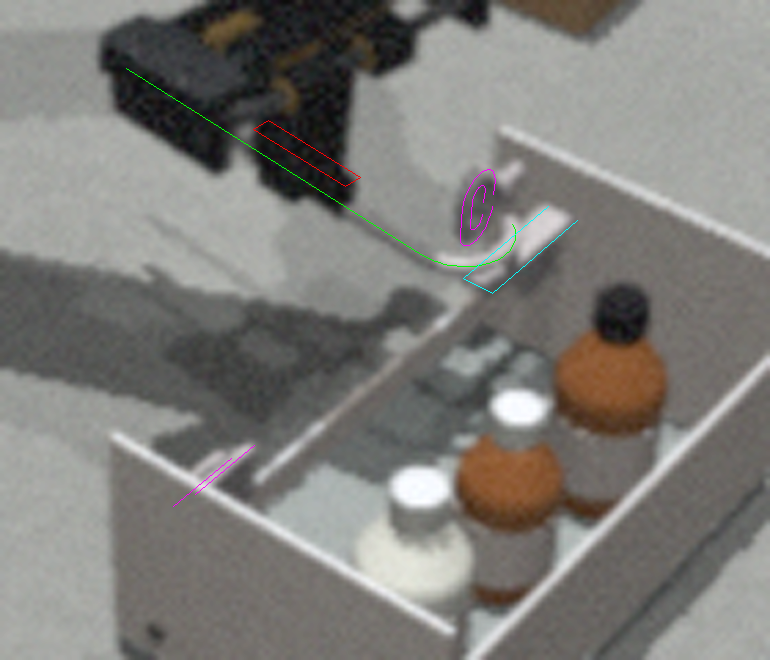

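```bash
python3 - <<'E'
from h import *
fr=[cam("scene")["frame"].astype(float) for i in range(6)]
S=cam("scene"); S["frame"]=np.mean(fr,0); np.save("avg_s2.npy",S,allow_pickle=True)
pose=(.596,.1175,.067); t=np.linspace(0,2*np.pi,80)
u0,v0,w,h,f=362,135,32,32,12
base=cv2.resize(S["frame"][v0:v0+h,u0:u0+w][:,:,::-1],None,fx=f,fy=f,interpolation=cv2.INTER_CUBIC)
base=np.clip(base*1.7,0,255).astype(np.uint8); im=base.copy()
s,p,hh=state()
pl=[(rackp(pose,np.c_[-70+dx+0*t,107-7+rr*np.cos(t),113+rr*np.sin(t)+7*np.sign(np.sin(t))]),c) for dx,rr,c in ((0,5,(0,255,0)),(4,9,(255,0,255)),(-4,9,(0,0,255)),(0,13,(0,255,0)))]
pl+=[(rackp(pose,[[-53,136,101],[-53,66,101],[-37,66,101],[-37,136,101]]),(255,255,0)),(barp((p[0],p[1],hh,p[2]-.0097),ROD),(0,255,255))]
for P,c in pl:
    q=((proj(S,P)-[u0-.5,v0-.5])*f).round().astype(int); cv2.polylines(im,[q],False,c,1)
cv2.imwrite("pics/z1.png",np.hstack([base,im])); print(p,np.degrees(hh))
E
```

```text
[0.45100238 0.16995691 0.12188903] -3.430549497108821
```

View pics/z1.png

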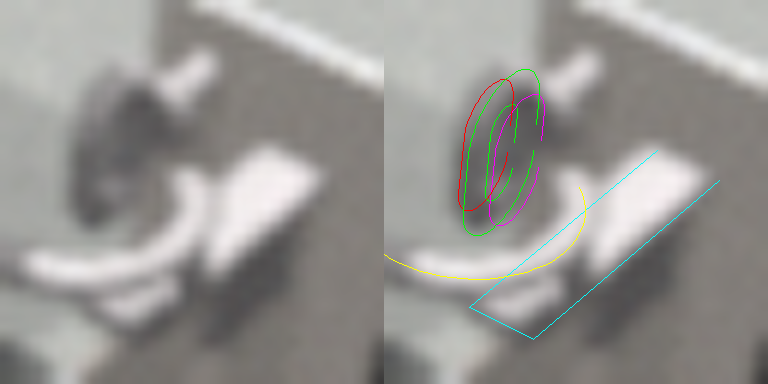

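```bash
python3 - <<'E'
import numpy as np
for d in list(range(2,31,2))+[35,40,45,50]:
    a=np.radians(d);c,s=np.cos(a),np.sin(a);print(d,round(25*c+75*s-25,1),round(25*s-75*c+75,1))
E
python3 -m inch '1 0 -3 0; 2 0 -6 0; 2 0 -6 0; 2 0 -6 0' - 20; python3 -c "
from h import *
s,p,h=state();ex=np.array([np.sin(h),-np.cos(h)]);ey=np.array([np.cos(h),np.sin(h)])
print(p,np.degrees(h),p[:2]-.025*ex+.075*ey,s['contact_force'],s['moment'])"
```

```text
2 2.6 0.9
4 5.2 1.9
6 7.7 3.0
8 10.2 4.2
10 12.6 5.5
12 15.0 6.8
14 17.4 8.3
16 19.7 9.8
18 22.0 11.4
20 24.1 13.1
22 26.3 14.8
24 28.3 16.7
26 30.3 18.5
28 32.3 20.5
30 34.2 22.5
35 38.5 27.9
40 42.4 33.6
45 45.7 39.6
50 48.5 45.9
clock: 9.25
tool_pos: [0.4447, 0.1682, 0.1217]
eef_rot: [0.485, -0.515, 0.515, -0.485]
contact_force: [-0.1, -0.7, -1.2]
opening: 0.111
[0.44466923 0.16820708 0.12173054] -3.4364443458116365 [0.5210329  0.18866653] [-0.07940231 -0.74547282 -1.20529734] [ 0.06985764  0.07081509 -0.01555268]
```

```bash
cat > st.py <<'E'
from h import *
s,p,h=state();ex=np.array([np.sin(h),-np.cos(h)]);ey=np.array([np.cos(h),np.sin(h)])
print("tcp",p.round(4),"head",np.degrees(h).round(2),"C",(p[:2]-.025*ex+.075*ey).round(4),"F",s['contact_force'].round(2),"M",s['moment'].round(3),"clk",s["clock"],"q7",s["q"][6].round(2))
E
python3 -m inch '5.2 0 1.9 -4; 10.2 0 4.2 -8; 15 0 6.8 -12; 15 0 6.8 -12; 15 0 6.8 -12'; python3 st.py; python3 -c "
from h import *
view('v4')"
```

```text
clock: 9.75
tool_pos: [0.4507, 0.153, 0.1217]
eef_rot: [-0.535, 0.462, -0.462, 0.536]
contact_force: [0.2, -0.4, -1.1]
opening: 0.114
tcp [0.4507 0.153  0.1217] head 8.46 C [0.5212 0.1887] F [ 0.21 -0.4  -1.08] M [0.026 0.07  0.015] clk 9.75 q7 -1.69
clock 9.75 tcp [0.4507 0.153  0.1217] head 8.46 F [ 0.2 -0.4 -1.1]
```

View pics/v4_scene_raw.png

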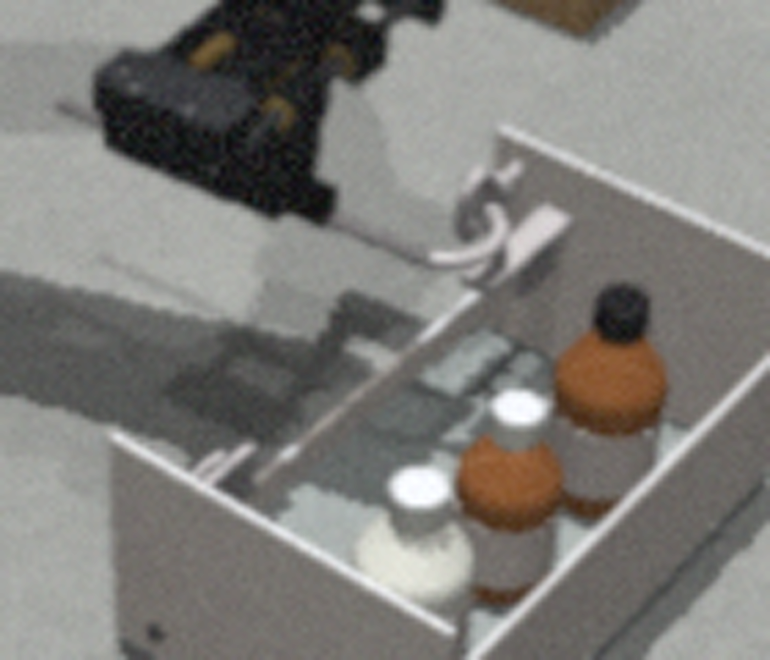

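```bash
python3 - <<'E'
from h import *
S=cam("scene"); pose=(.596,.1175,.067); t=np.linspace(0,2*np.pi,80)
u0,v0,w,h,f=362,135,32,32,12
base=cv2.resize(S["frame"][v0:v0+h,u0:u0+w][:,:,::-1],None,fx=f,fy=f,interpolation=cv2.INTER_CUBIC)
base=np.clip(base*1.7,0,255.).astype(np.uint8)
cv2.imwrite("pics/z2.png",base)
E
python3 -m inch '2.6 0 0.9 -2; 5.2 0 1.9 -4; 5.2 0 1.9 -4'; python3 st.py
```

```text
clock: 10.2
tool_pos: [0.4536, 0.1475, 0.1217]
eef_rot: [0.552, -0.442, 0.442, -0.552]
contact_force: [-0.5, -0.9, -1.0]
opening: 0.107
tcp [0.4536 0.1475 0.1217] head 12.59 C [0.5214 0.1882] F [-0.48 -0.93 -0.98] M [-0.03  -0.009 -0.031] clk 10.2 q7 -1.64
```

View pics/z2.png

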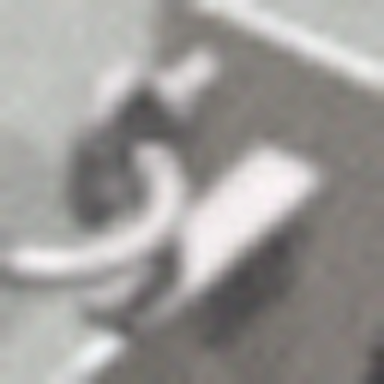

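```bash
python3 -m inch '2.6 0 0.9 -2; 5.2 0 1.9 -4; 5.2 0 1.9 -4'; python3 st.py;python3 -m inch '2.6 0 0.9 -2; 5.2 0 1.9 -4; 5.2 0 1.9 -4'; python3 st.py
```

```text
clock: 10.5
tool_pos: [0.4566, 0.1428, 0.1217]
eef_rot: [-0.567, 0.422, -0.423, 0.567]
contact_force: [-0.5, -0.2, -1.3]
opening: 0.115
tcp [0.4566 0.1428 0.1217] head 16.59 C [0.5214 0.1882] F [-0.51 -0.24 -1.29] M [-0.017 -0.001 -0.064] clk 10.5 q7 -1.59
clock: 10.8
tool_pos: [0.46, 0.1384, 0.1217]
eef_rot: [-0.581, 0.402, -0.403, 0.581]
contact_force: [0.2, 0.7, -1.5]
opening: 0.113
tcp [0.46   0.1384 0.1217] head 20.6 C [0.5214 0.1882] F [ 0.16  0.73 -1.54] M [0.013 0.005 0.001] clk 10.8 q7 -1.55
```

```bash
python3 -m inch '2.6 0 0.9 -2; 5.2 0 1.9 -4; 7.7 0 3 -6; 7.7 0 3 -6'; python3 st.py; python3 - <<'E'
from h import *
S=cam("scene")
u0,v0,w,h,f=352,130,46,42,12
base=cv2.resize(S["frame"][v0:v0+h,u0:u0+w][:,:,::-1],None,fx=f,fy=f,interpolation=cv2.INTER_CUBIC)
cv2.imwrite("pics/z3.png",np.clip(base*1.7,0,255.).astype(np.uint8))
E
```

```text
clock: 11.2
tool_pos: [0.4656, 0.1323, 0.1217]
eef_rot: [-0.602, 0.371, -0.372, 0.602]
contact_force: [-0.4, 0.1, -2.0]
opening: 0.112
tcp [0.4656 0.1323 0.1217] head 26.6 C [0.5214 0.1883] F [-0.42  0.15 -2.04] M [-0.027  0.01  -0.005] clk 11.2 q7 -1.48
```

View pics/z3.png

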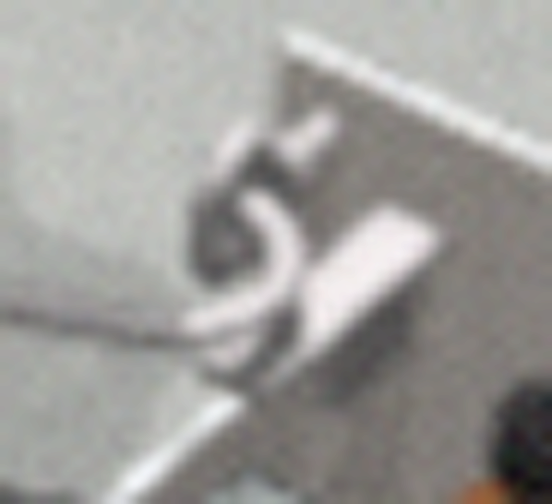

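```bash
python3 -m inch '2.6 0 0.9 -2; 5.2 0 1.9 -4; 7.7 0 3 -6; 7.7 0 3 -6'; python3 st.py; python3 -m inch '2.6 0 0.9 -2; 5.2 0 1.9 -4; 7.7 0 3 -6; 7.7 0 3 -6'; python3 st.py;
```

```text
clock: 11.65
tool_pos: [0.4717, 0.1268, 0.1217]
eef_rot: [-0.62, 0.339, -0.34, 0.62]
contact_force: [-0.4, -0.2, -0.9]
opening: 0.113
tcp [0.4717 0.1268 0.1217] head 32.6 C [0.5214 0.1883] F [-0.41 -0.21 -0.9 ] M [-0.001 -0.053 -0.026] clk 11.65 q7 -1.41
clock: 12.05
tool_pos: [0.4784, 0.122, 0.1217]
eef_rot: [-0.637, 0.306, -0.307, 0.637]
contact_force: [-0.5, 0.3, -0.1]
opening: 0.11
tcp [0.4784 0.122  0.1217] head 38.61 C [0.5214 0.1884] F [-0.46  0.3  -0.13] M [-0.062 -0.049 -0.052] clk 12.05 q7 -1.34
```

```bash
python3 -m inch '2.6 0 0.9 -2; 5.2 0 1.9 -4; 7.7 0 3 -6; 10.2 0 4.2 -8; 10.2 0 4.2 -8'; python3 st.py; python3 - <<'E'
from h import *
S=cam("scene")
u0,v0,w,h,f=352,130,46,42,12
base=cv2.resize(S["frame"][v0:v0+h,u0:u0+w][:,:,::-1],None,fx=f,fy=f,interpolation=cv2.INTER_CUBIC)
cv2.imwrite("pics/z4.png",np.clip(base*1.7,0,255.).astype(np.uint8))
T=cam("top")
u0,v0,w,h,f=205,195,80,60,9
base=cv2.resize(T["frame"][v0:v0+h,u0:u0+w][:,:,::-1],None,fx=f,fy=f,interpolation=cv2.INTER_CUBIC)
cv2.imwrite("pics/z4t.png",np.clip(base*1.7,0,255.).astype(np.uint8))
E
```

```text
clock: 12.55
tool_pos: [0.4881, 0.1167, 0.1217]
eef_rot: [-0.657, 0.261, -0.262, 0.657]
contact_force: [0.1, 0.4, -1.8]
opening: 0.11
tcp [0.4881 0.1167 0.1217] head 46.6 C [0.5214 0.1884] F [ 0.12  0.38 -1.78] M [-0.009 -0.054 -0.056] clk 12.55 q7 -1.24
```

View pics/z4.png

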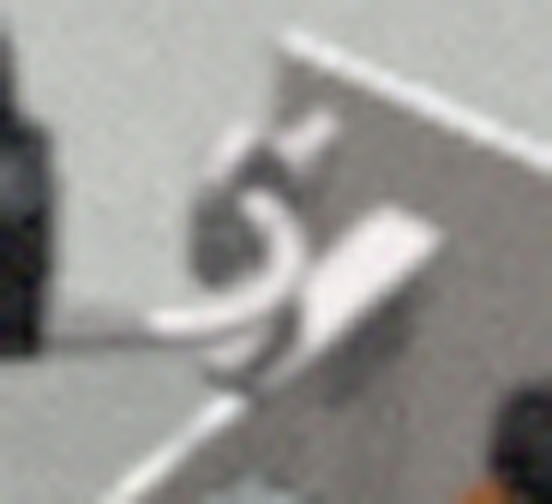

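View pics/z4t.png

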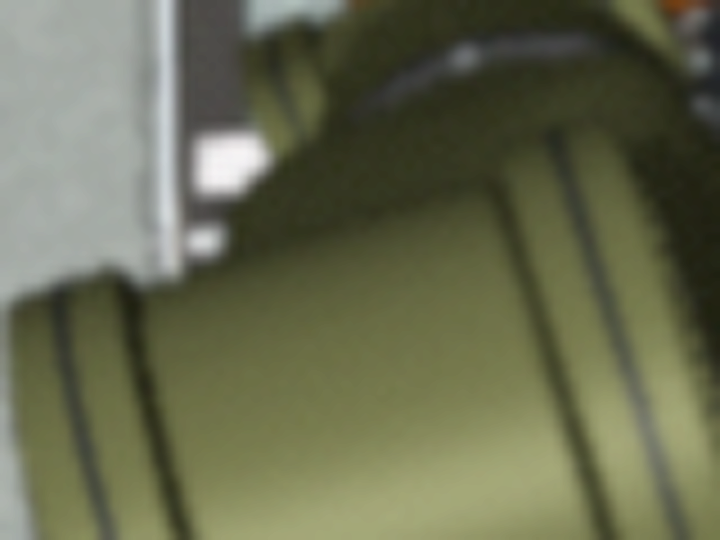

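```bash
python3 -m inch '5.2 0 1.9 -4; 10.2 0 4.2 -8; 15 0 6.8 -12; 19.7 0 9.8 -16; 24.1 0 13.1 -20; 24.1 0 13.1 -20'; python3 st.py; python3 -m inch '5.2 0 1.9 -4; 10.2 0 4.2 -8; 15 0 6.8 -12; 19.7 0 9.8 -16; 19.7 0 9.8 -16'; python3 st.py; python3 -c "
from h import *
view('v5')"
```

```text
clock: 13.25
tool_pos: [0.5147, 0.1098, 0.1217]
eef_rot: [-0.692, 0.144, -0.144, 0.692]
contact_force: [-0.3, 0.3, -1.4]
opening: 0.114
tcp [0.5147 0.1098 0.1217] head 66.54 C [0.5216 0.1886] F [-0.29  0.26 -1.36] M [-0.046 -0.05   0.051] clk 13.25 q7 -1.0
clock: 13.75
tool_pos: [0.5362, 0.1113, 0.1216]
eef_rot: [-0.705, 0.046, -0.046, 0.706]
contact_force: [-0.6, 0.2, -1.4]
opening: 0.113
tcp [0.5362 0.1113 0.1216] head 82.48 C [0.5213 0.1889] F [-0.58  0.23 -1.42] M [-0.086 -0.074  0.004] clk 13.75 q7 -0.8
clock 13.75 tcp [0.5362 0.1113 0.1216] head 82.48 F [-0.6  0.2 -1.4]
```

View pics/v5_scene.png

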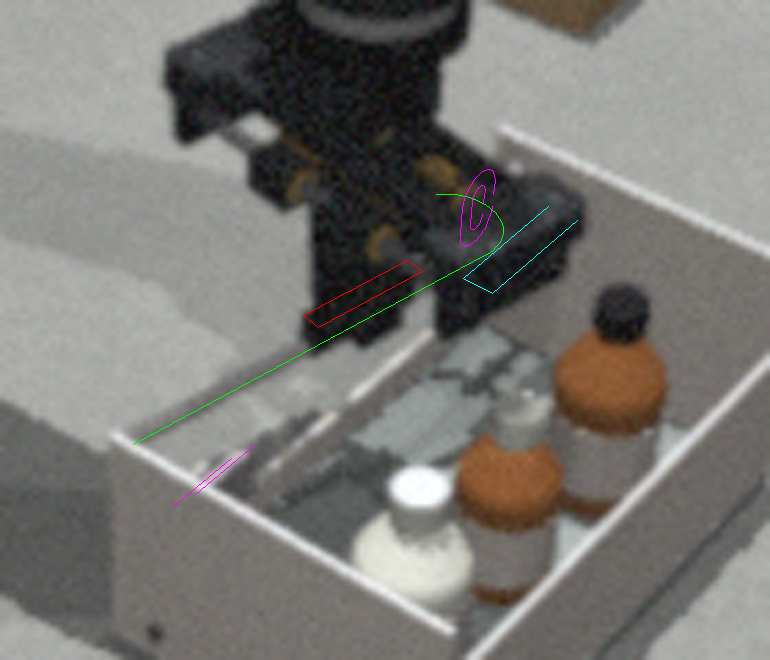

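```bash
python3 -m inch '5.2 0 1.9 -4; 10.2 0 4.2 -8; 10.2 0 4.2 -8; 10.2 0 4.2 -8'; python3 st.py; python3 -m inch '1.3 0 0.4 -1; 1.3 0 0.4 -1; 1.3 0 0.4 -1'; python3 st.py;  python3 -c "
from h import *
view('v6')"
```

```text
clock: 14.25
tool_pos: [0.546, 0.1138, 0.1216]
eef_rot: [0.707, 0.002, -0.003, -0.707]
contact_force: [-0.8, 0.6, -1.6]
opening: 0.107
tcp [0.546  0.1138 0.1216] head 90.42 C [0.5205 0.1887] F [-0.78  0.62 -1.62] M [-0.073 -0.12  -0.085] clk 14.25 q7 -0.7
clock: 14.55
tool_pos: [0.5478, 0.1143, 0.1217]
eef_rot: [0.707, 0.009, -0.01, -0.707]
contact_force: [-0.7, 0.0, -1.0]
opening: 0.115
tcp [0.5478 0.1143 0.1217] head 91.53 C [0.5208 0.1886] F [-0.7   0.02 -1.  ] M [-0.043 -0.037  0.062] clk 14.55 q7 -0.68
clock 14.55 tcp [0.5478 0.1143 0.1217] head 91.53 F [-0.7  0.  -1. ]
```

View pics/v6_scene.png

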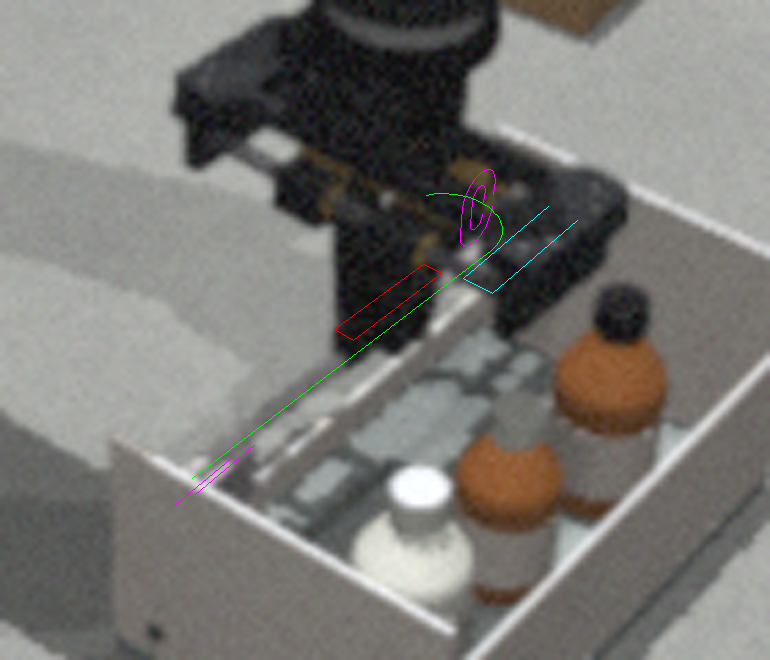

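View pics/v6_top.png

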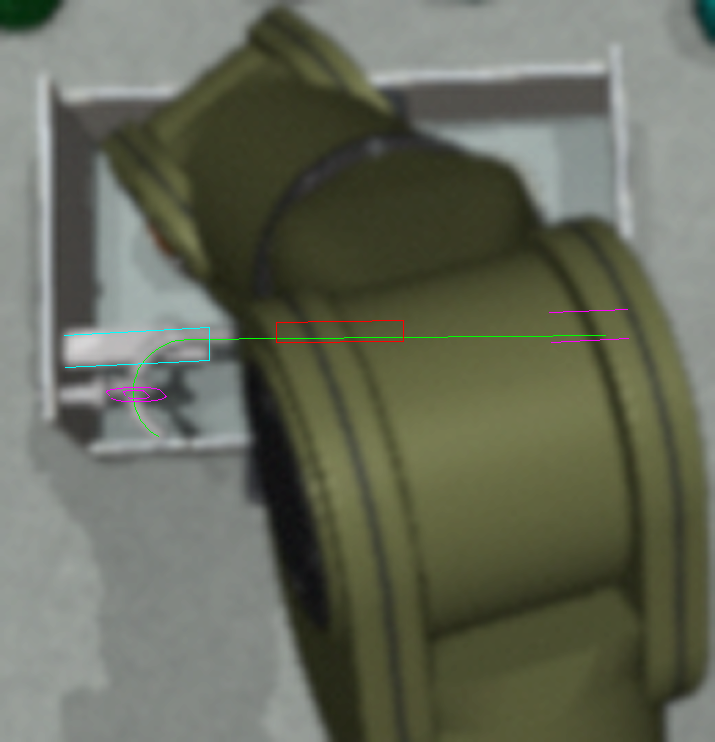

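```bash
for i in 1; do python3 -m inch '0.7 0 0.2 -0.5; 1.3 0 0.4 -1; 1.3 0 0.4 -1' >/dev/null; python3 st.py;  python3 -m inch '0.3 0 0.1 -0.3; 0.6 0 0.2 -0.5; 0.6 0 0.2 -0.5'>/dev/null; python3 st.py; done
```

```text
tcp [0.5494 0.1148 0.1217] head 92.58 C [0.5211 0.1886] F [ 0.26 -0.41 -1.76] M [-0.018 -0.094 -0.016] clk 14.95 q7 -0.67
tcp [0.5499 0.115  0.1217] head 93.07 C [0.5209 0.1885] F [-0.01  0.8  -2.01] M [-0.06  -0.08  -0.061] clk 15.25 q7 -0.66
```

```bash
python3 -m inch '0.3 0 0.1 -0.3; 0.6 0 0.2 -0.5; 0.6 0 0.2 -0.5; 0.6 0 0.2 -0.5' >/dev/null; python3 st.py; python3 st.py; python3 -m inch '0.3 0 0.1 -0.3; 0.6 0 0.2 -0.5; 0.6 0 0.2 -0.5; 0.6 0 0.2 -0.5'>/dev/null; python3 st.py;
```

```text
tcp [0.55   0.1149 0.1216] head 93.54 C [0.5204 0.1883] F [-1.24 -0.2  -1.38] M [-0.11   0.31  -0.163] clk 15.65 q7 -0.66
tcp [0.55   0.1149 0.1216] head 93.54 C [0.5204 0.1883] F [-1.24 -0.2  -1.38] M [-0.11   0.31  -0.163] clk 15.65 q7 -0.66
tcp [0.5506 0.1151 0.1215] head 94.04 C [0.5204 0.1881] F [-2.94 -0.44 -2.12] M [-0.339  0.569 -0.318] clk 16.05 q7 -0.65
```

```bash
python3 -m inch '-0.8 0 -0.2 0.6; -1.5 0 -0.5 1.2; -1.5 0 -0.5 1.2; -1.5 0 -0.5 1.2'; python3 st.py; python3 -m inch '0 2 0 0; 0 4 0 0; 0 6 0 0; 0 6 0 0; 0 6 0 0'; python3 st.py
```

```text
clock: 16.45
tool_pos: [0.5503, 0.1154, 0.122]
eef_rot: [-0.707, -0.018, 0.017, 0.707]
contact_force: [-0.5, -0.0, -1.6]
opening: 0.113
tcp [0.5503 0.1154 0.122 ] head 92.9 C [0.5215 0.189 ] F [-0.46 -0.   -1.59] M [-0.08   0.005 -0.043] clk 16.45 q7 -0.67
clock: 16.95
tool_pos: [0.5497, 0.1149, 0.1156]
eef_rot: [-0.707, -0.018, 0.018, 0.707]
contact_force: [-0.6, 0.3, -1.8]
opening: 0.116
tcp [0.5497 0.1149 0.1156] head 92.87 C [0.521  0.1885] F [-0.62  0.31 -1.76] M [ 0.006 -0.05   0.067] clk 16.95 q7 -0.67
```

```bash
python3 -m inch '0 1.5 0 0; 0 3 0 0; 0 3 0 0; 0 3 0 0'; python3 st.py; python3 -m inch '0 1 0 0; 0 1.5 0 0; 0 1.5 0 0'; python3 st.py
```

```text
clock: 17.35
tool_pos: [0.5496, 0.1148, 0.1127]
eef_rot: [0.707, 0.018, -0.018, -0.707]
contact_force: [0.2, -0.3, -1.7]
opening: 0.113
tcp [0.5496 0.1148 0.1127] head 92.87 C [0.5209 0.1885] F [ 0.17 -0.26 -1.69] M [-0.03  -0.088  0.007] clk 17.35 q7 -0.67
clock: 17.65
tool_pos: [0.5496, 0.1149, 0.1112]
eef_rot: [0.707, 0.018, -0.018, -0.707]
contact_force: [-0.2, -0.6, -2.1]
opening: 0.114
tcp [0.5496 0.1149 0.1112] head 92.86 C [0.5209 0.1885] F [-0.25 -0.64 -2.06] M [-0.058 -0.049 -0.04 ] clk 17.65 q7 -0.67
```

```bash
for k in 1 2; do python3 -m inch '0 0.3 0 0; 0 0.5 0 0; 0 0.5 0 0' >/dev/null; python3 st.py; done
```

```text
tcp [0.5496 0.1149 0.1108] head 92.86 C [0.5209 0.1886] F [0.38 1.15 0.1 ] M [-0.036 -0.037  0.008] clk 17.95 q7 -0.67
tcp [0.5497 0.1149 0.1107] head 92.87 C [0.521  0.1886] F [-1.49 -0.13  4.89] M [-0.074  0.243 -0.022] clk 18.25 q7 -0.67
```

```bash
python3 -c "
from h import *
view('v7')"
```

```text
clock 18.25 tcp [0.5497 0.1149 0.1107] head 92.87 F [-1.5 -0.1  4.9]
```

View pics/v7_scene.png

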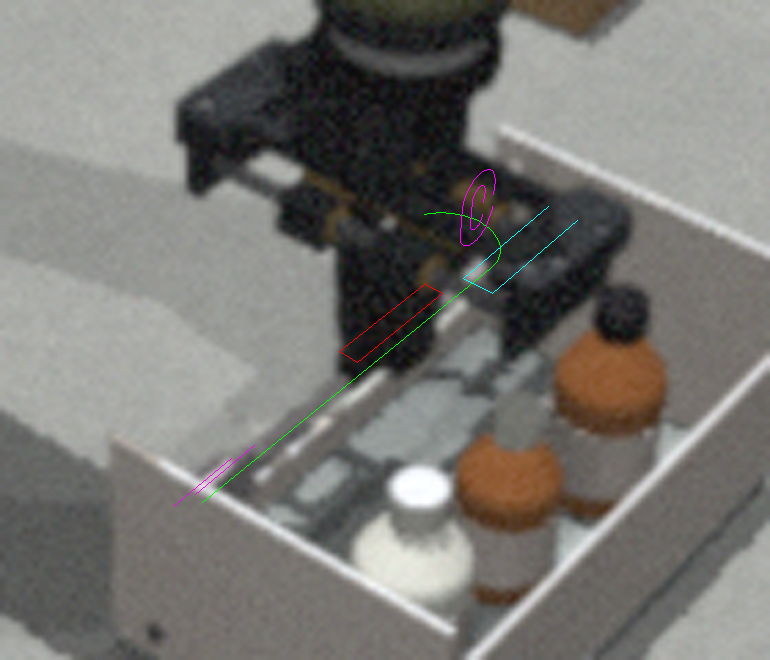

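View pics/v7_top.png

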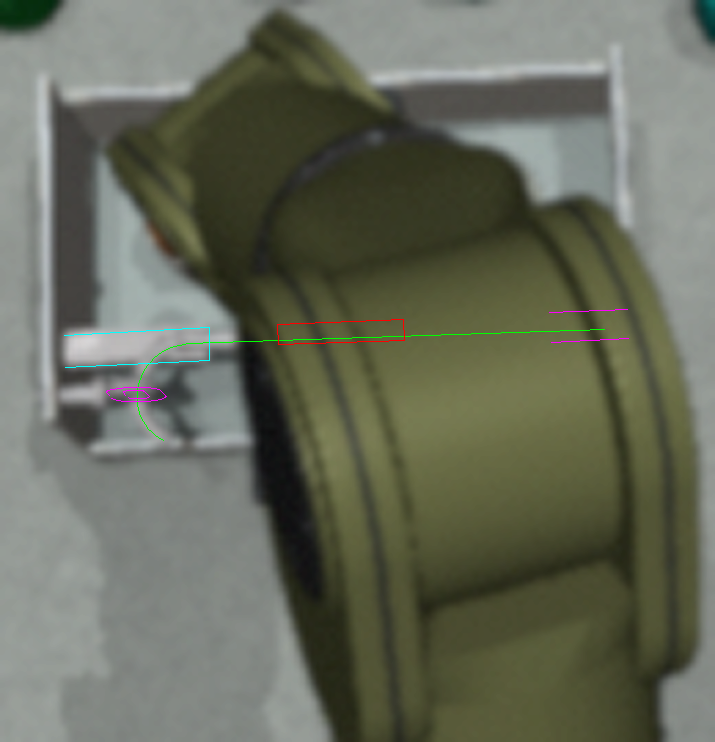

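```bash
python3 -m inch '0 0 0 0; 0 0 0 0; 0 0 0 0; 0 0 0 0' -0.55; python3 st.py; python3 -m inch '0 -8 0 0; 0 -20 0 0; 0 -45 0 0; 0 -90 0 0; 0 -130 0 0; 0 -130 0 0'; python3 st.py
```

```text
clock: 18.75
tool_pos: [0.5496, 0.1149, 0.11]
eef_rot: [0.707, 0.018, -0.018, -0.707]
contact_force: [0.6, -0.3, -0.0]
opening: 0.22
tcp [0.5496 0.1149 0.11  ] head 92.86 C [0.5209 0.1885] F [ 0.58 -0.26 -0.02] M [-0.013 -0.107  0.062] clk 18.75 q7 -0.67
clock: 19.35
tool_pos: [0.5528, 0.1164, 0.2466]
eef_rot: [-0.706, -0.022, 0.013, 0.708]
contact_force: [0.2, 0.8, -0.4]
opening: 0.228
tcp [0.5528 0.1164 0.2466] head 92.85 C [0.5241 0.1901] F [ 0.15  0.8  -0.41] M [-0.085 -0.092 -0.032] clk 19.35 q7 -0.57
```

Now back the arm off toward the robot (world −x = tool −x here) to see the result.

```bash
python3 -m inch '-30 -20 0 0; -75 -40 -20 0; -115 -60 -60 0; -130 -60 -105 0; -140 -60 -150 0; -140 -60 -195 0; -140 -60 -230 0; -140 -60 -230 0'; python3 - <<'E'
from h import *
b=(.5497,.1149,np.radians(92.87),.101)
view('v8',b=b)
E
```

```text
clock: 20.15
tool_pos: [0.4204, -0.1273, 0.3001]
eef_rot: [0.708, 0.014, -0.014, -0.706]
contact_force: [-0.7, 1.0, 1.1]
opening: 0.227
clock 20.15 tcp [ 0.4204 -0.1273  0.3001] head 92.3 F [-0.7  1.   1.1]
```

View pics/v8_scene_raw.png

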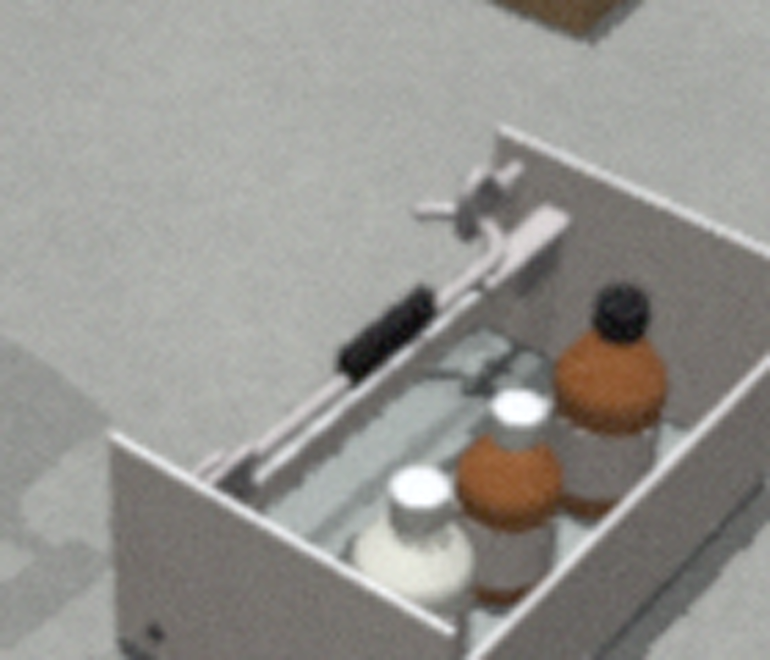

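View pics/v8_top_raw.png

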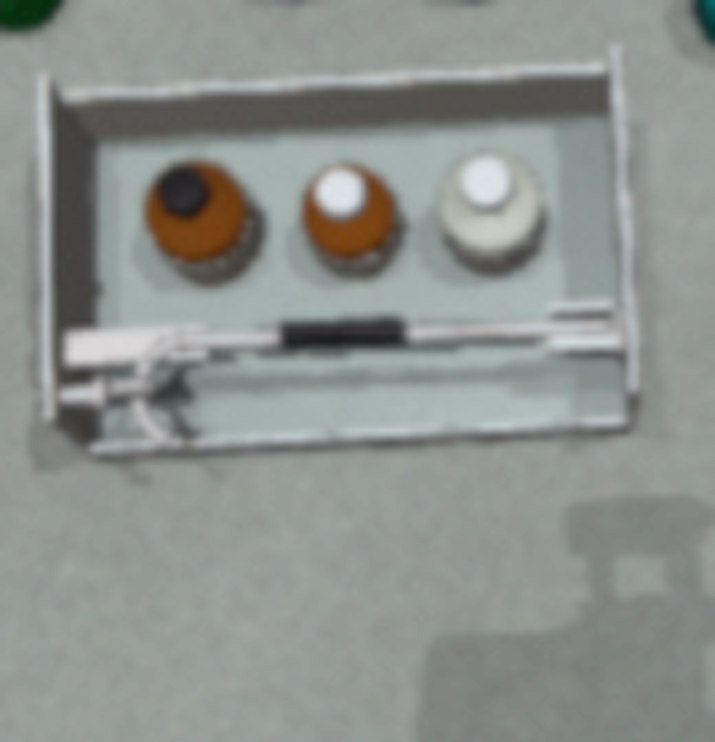

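View pics/v8_top.png

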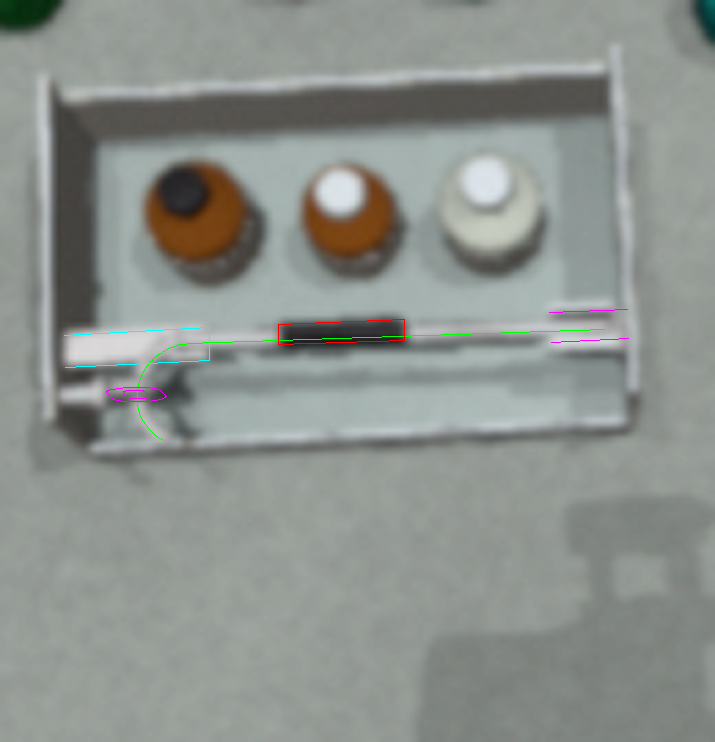

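```bash
python3 -m inch '0 0 0 0; 0 0 0 0; 0 0 0 0'>/dev/null; python3 - <<'E'
from h import *
for n,(u0,v0,w,h) in {"top":(305,195,36,30),"scene":(312,170,60,40)}.items():
    c=cam(n);cv2.imwrite(f"pics/f_{n}.png",np.clip(cv2.resize(c["frame"][v0:v0+h,u0:u0+w][:,:,::-1],None,fx=12,fy=12,interpolation=cv2.INTER_CUBIC)*1.5,0,255.).astype(np.uint8))
E
```

```text
(no output)
```

View pics/f_top.png

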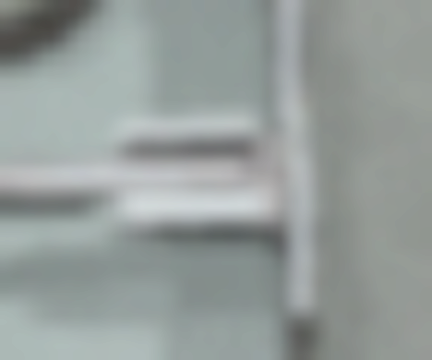

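View pics/f_scene.png

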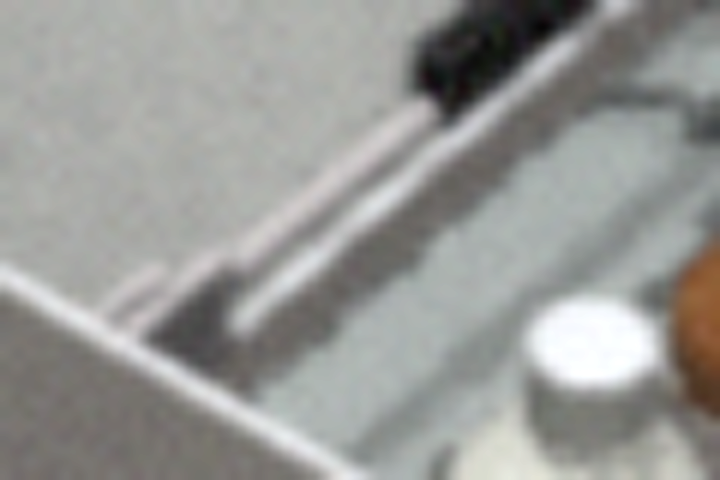

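```bash
python3 -c "
from plant import r
print(r.finish_job(), r.get_state()['clock'])"
```

```text
the job is handed in; nothing more can be done
the job is handed in; nothing more can be done
```

The restraint bar is back on the rack. I handed the job in at about 21 s of the 64 s allowed; handing in gives no verdict.

**How it went:**
- **Eye:** I lowered the hook behind the eye and turned it through with the rod's axis at about z 116 mm, with no measurable contact force. The eye's middle stands about 6 mm farther from the end plate than nominal.
- **Saddle:** I swung the bar round until it just touched the saddle's rear lip, at up to about 3 N. The saddle stands about 3 mm forward of nominal. I backed the bar off to the middle of the saddle and lowered it until it was supported, about 6 N up and with the rod's axis at about z 105 mm. Then I let go and moved the arm clear.

**Last checks:**
- Both cameras show the hook through the eye, the rod on the rest and the free end between the saddle's lips, a little nearer the rear one.
- The bottles and look-alikes stand where they were, and the gripper touches nothing.

**Disagreement:** the two cameras placed things up to about 6 mm apart at bench level. I judged the bar against the rack within the same picture and confirmed the fit by feel.

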